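# Hang the handled ring gauge back in its low cabinet

## Robot

A 6-joint arm with a two-finger parallel gripper is mounted at the origin on a cart in front of the work surface, level with it; the furniture and walls round the work are solid. World frame = base frame: x ahead of the robot, y to its left, z up, the work surface at z = 0. Lengths are in mm, angles in rad, forces in N, time in s.
With the tool pointing down it reaches from about 275 to 750 mm from the base axis. Payload 10.2 kg.
Tool frame: the origin (TCP) lies midway between the tips of the shut fingers; the grasp point (between the pads) lies 19 mm behind it (ctrl.tcp_to_grasp is the z of the grasp point in the tool frame, in mm); z points along the fingers, y is the direction in which the jaws open and shut (so a half turn about z gives the same grasp; the last joint's range is limited). The gripper opens to 85 mm and grips with 20 to 120 N. Pads are 22 mm wide; open, the fingers measure 114 mm over their backs; the gripper's body (76 mm by 85 mm) begins 54 mm behind the grasp point. The pads swing forward as they close: fully open they stand 13 mm farther back than shut.
Start: joints at [-1.561, 0.313, 1.498, -0, 1.331, -0.223], TCP at [121.105, -510.847, 209.594] pointing down, gripper open.
Joint ranges: [-2.94, 2.94], [-0.97, 2.17], [0.19, 2.56], [-1.23, 4.37], [0.02, 3.11], [-2.88, 2.88]. Speed limits (rad/s): [2.39, 2.39, 3.01, 3.14, 3.14, 3.14].

## Interface

Orientations are given as a unit quaternion [w, x, y, z].
In Python, from rig import sensors, capture, order, ctrl gives the robot as it stands. The module is installed in compiled form; this text tells all that it offers.
- The arm moves only by the tool play_rows, never from a script. Its argument "deltas" is a list of rows, each a list of 7 numbers: the shift along the world's x, y, z in units of 40 mm (1.0 is 40 mm), then the turn, a rotation vector about the world's x, y, z in units of 6 degrees (1.0 is 6 degrees), then the opening, from -1 (shut) to 1 (fully open). A call has 1 to 8 rows; each row shifts and turns the commanded pose from where the row before left it; what a row does not reach is not made up. A row lasts 1/12 s, in which the tool goes at most 41.7 mm and 7.16 degrees, less where a joint would pass 70% of its speed; a pose out of reach is approached as far as the arm can. A call is refused whole if a number of a shift passes 1 or a number of a turn 1, either way. A call with a gripper value outside its range is refused whole. The fingers move at their own pace and stop on an object; "squeeze" is the grip in N (left out, the last holds). Time passes only in rows, so rows that do not move let the fingers close. It gives the time, the measured TCP pose, the force and the opening at its end, in the units of the state.
- sensors.sense(): the state, without advancing time (a new reading comes with each control period).
- capture(name): name is "side" or "top" or "wrist"; returns a dict with "pixels" (480x640x3 uint8, red, green, blue), "z_map" (480x640 float32, mm along the optical axis (not along the pixel's ray), 0 where there is no reading), "fx", "fy", "cx", "cy" (pixels), "eye" and "rotation" of the camera in the world; the wrist camera has in their place "tool_from_camera" (4x4, takes a point from camera to tool coordinates, whose origin is the TCP and whose axes are the flange's). Camera axes: x right, y down, z forward; pixel columns grow to the right and rows downward; lengths in mm; the calibration is good to about 2 mm. A picture is of the moment at which its call begins: read the wrist's pose just before it.
- order.finish_job(): hands the job in, once; it reports no verdict.
The state is a dict: "time_s": time; "joints": joint angles; "dq": joint speeds; "tau": joint torques, N m; "eef_pos": TCP position; "ee_rot": TCP orientation; "force": force on the tool from outside, world axes, zero at the start; "wrist_torque": the same for the moment, N m; "grip_width": opening from 0.0 (shut) to 1.0 (fully open).
Only numpy, scipy, OpenCV 4.12 (cv2) and the standard library are available. Lean on these libraries where they do the work, as an engineer would, in place of code of your own. Each camera call takes 0.05 s, during which the arm holds its last target. There are 200 camera calls.

## Task

Put the loose ring gauge with the flat handle away: slide the clear door of the small gauge cabinet open to the right, hang the gauge by its ring on the empty hook inside, so that it hangs freely with its handle down, and slide the door fully shut again. The other gauge must stay hanging on its hook, and the other things on the desk must stay where they are.

Things in the scene. Friction and masses are not known exactly. Their poses are not given: they have to be found in the camera images.
- gauge: The loose gauge, flat steel, 8 mm thick, about 90 g, lying left in front of the cabinet: a ring (outer 40, bore 28 mm) on a flat handle 14 mm wide. Origin: underside of the handle, centre line, 20 mm from its free end: grip here across the 14 mm. x runs along the handle to the ring (ring centre at x = 135 mm), z is the normal of the flat; both flats are alike.
- gauge_ring (a point): Centre of the bore of the loose gauge's ring, at mid-thickness (4 mm above its underside). Axes as gauge.
- cabinet: Small fixed cabinet of grey sheet metal, 150 mm deep (x), 222 mm wide (y), 262 mm high. Origin: centre of its underside; x points from the open front to the back, y to its left, z up. Place and turn (up to 0.12 rad) vary. Inside: floor at z = 6 mm, side walls at y = +-105 mm, back wall at x = 69 mm, underside of the roof at z = 254 mm. The front is at x = -75 mm.
- header (a point): Middle of the lower edge of the header, a strip 6 mm thick that closes the front of the cabinet from z = 205 mm up to the roof; below it the front is open down to the floor. The hook's tip stands as high as this edge, so the gauge goes in under it and its ring is then tilted up behind it. Axes as the cabinet's.
- rail_end (a point): Foot of the upright post (10 mm wide, 261 mm high) at the right end of the door's rails. Two rails 12 mm deep and 8 mm high, at the bottom and at z = 253 to 261 mm, run from here along the cabinet's front, just before it (x = -76 to -88 mm from the cabinet's origin).
- door (a joint): Travel (m) of the clear sliding door: 0 shut (covers the whole front), growing as it slides to the right (the cabinet's -y), 0.215 fully open (front clear). Door 222 mm wide, 5 mm thick, its front face 86.5 mm before the cabinet's origin, z = 13 to 249 mm. Stays where it is left; friction about 1.5 N, damping 4 N per m/s. Starts 0 to 0.04 open.
- door_handle (a point): Point on the door's handle, 235 mm above the desk: an upright steel bar 10 mm thick, z = 180 to 250 mm, 32 mm before the door's middle plane, halfway along the door (short standoffs join its two ends to the door). Push it sideways from either side with a closed gripper from above. Moves with the door; axes as the cabinet's.
- free_hook: The empty hook on the inner back wall, 45 mm left or right of the cabinet's middle (varies). Origin: foot of the wire on the wall, 180 mm above the desk; axes as the cabinet's (x to the back). Wire 6 mm thick: level from x = 0 to x = -40 mm, then bent up and forward to its round tip at x = -58, z = +25 mm (centre line). The roof is 46 mm above the tip.
- used_hook: The other hook, equal to the first, 90 mm beside it; the second gauge hangs on it.
- hung_gauge: A second gauge like the loose one but with a shorter handle (end 125 mm from the ring centre), hanging on the other hook. Origin: centre of its bore; its handle runs down along -z.
- marker: Red and white marker pen, 16 x 112 x 17 mm, lying beside the loose gauge. Origin: centre of its underside. Bystander.
- oil_pot: Small round pale tin, 51 mm across, 36 mm high, standing beside the loose gauge's handle. Origin: centre of its underside. Bystander.
- mouse: Black computer mouse, 104 x 58 x 37 mm. Bystander.
- caliper: Digital caliper lying flat, 72 x 235 x 15 mm. Bystander.
- scissors: Scissors with blue handles lying flat, 87 x 199 x 9 mm. Bystander.
- screwdriver: Small red-handled screwdriver lying flat, 143 mm long, 11 mm thick. Bystander.
- cage_ring: Small gold-coloured bearing cage ring, 31 mm across, 9 mm high. Bystander.
- calculator: Dark desk calculator lying flat, 125 x 75 x 14 mm, right of the cabinet, behind the line of the open door. Bystander.
Mind the look-alikes: they are no part of the job. Leave any green look-alike of the gauge alone.

How it is judged (in metres and radians):
On the way, in this order (a step that is already met when the one before it is completed fails the run):
1. the door is slid open, by more than 90 mm (value of joint door above 0.09 m), for 0.2 s.
2. the loose gauge hangs by its ring on the empty hook, let go (x of gauge_ring in the frame of free_hook between -0.055 and 0 m and y of gauge_ring in the frame of free_hook between -0.015 and 0.015 m and z of gauge_ring in the frame of free_hook between -0.025 and 0 m and angle between gauge's own x axis and vertical below 0.35 rad and contact force between gauge and free_hook above 0.1 N and contact force between the fingers and gauge below 0.05 N), for 0.2 s.
At the end, for the whole second after the job is handed in: The loose gauge hangs at rest on the empty hook, touching it: ring centre within 15 mm of the wire sideways, 0 to 55 mm before the wall, 0 to 25 mm below the wire, handle down within 0.35 rad of plumb. The door is shut to within 10 mm. The second gauge still hangs on its hook, as plumb (x of gauge_ring in the frame of free_hook between -0.055 and 0 m and y of gauge_ring in the frame of free_hook between -0.015 and 0.015 m and z of gauge_ring in the frame of free_hook between -0.025 and 0 m and angle between gauge's own x axis and vertical below 0.35 rad and contact force between gauge and free_hook above 0.1 N and linear speed of gauge below 0.03 m/s and angular speed of gauge below 0.4 rad/s and value of joint door below 0.01 m and distance between hung_gauge and used_hook below 0.065 m and z of hung_gauge in the frame of used_hook above -0.025 m and angle between hung_gauge's own z axis and vertical below 0.35 rad).
It fails at once if the second gauge comes off its hook (height (world z) of hung_gauge below 0.15 m).
It fails at once if a bystander on the desk is shifted by more than 40 mm (distance of any of marker, oil_pot, mouse, caliper, scissors, screwdriver, cage_ring, calculator from where it was at the start of the episode above 0.04 m).
It also fails if it takes over 72 s, if anything falls off the work surface, if the arm or the gripper's body presses on something with over 40 N, if the wrist force passes 120 N, or if a joint passes its speed limit or range.

## Working session

There is one attempt and no reset: what is moved stays moved. The work goes in short steps, Python scripts to look and compute and a tool call to move; the robot and the scene stay as the last step left them, time stands still between calls to the robot, and variables do not carry over. Pictures are saved under pics/ and viewed, about 8 in all and at most 12, crops included, and the job is handed in when it is done.

Besides the shell and the picture viewer there is one more tool, called after "Emit:" as a command line: name --pt "numbers of a row" for each row, then --argument value for the rest. play_rows: Moves the arm, as the interface text tells. Its arguments: {"type":"object","properties":{"deltas":{"type":"array","items":{"type":"array","items":{"type":"number"}}},"squeeze":{"type":"number"}},"required":["deltas"]}

```bash
mkdir -p pics; cat > h.py <<'E'
import numpy as np,cv2
from rig import sensors,capture,order,ctrl
from scipy.spatial.transform import Rotation as R
def cap(n,save=None):
    s=sensors.sense(); c=capture(n)
    if n=='wrist':
        q=s['ee_rot']; T=np.eye(4); T[:3,:3]=R.from_quat([q[1],q[2],q[3],q[0]]).as_matrix(); T[:3,3]=s['eef_pos']
        T=T@np.array(c['tool_from_camera'])
    else:
        T=np.eye(4); T[:3,:3]=np.array(c['rotation']); T[:3,3]=c['eye']
    c['T']=T
    if save: cv2.imwrite(f'pics/{save}.png',c['pixels'][:,:,::-1])
    v,u=np.mgrid[0:480,0:640]; z=c['z_map']
    P=np.stack([(u-c['cx'])/c['fx']*z,(v-c['cy'])/c['fy']*z,z],-1)
    c['P']=P@T[:3,:3].T+T[:3,3]; c['P'][z==0]=np.nan
    return c
def ray(c,u,v,h):
    d=c['T'][:3,:3]@np.array([(u-c['cx'])/c['fx'],(v-c['cy'])/c['fy'],1]); e=c['T'][:3,3]
    return e+d*(h-e[2])/d[2]
E
python3 - <<'E'
from h import *
import pickle
for n in('top','side'):
    c=cap(n,n+'0'); print(n,c['T'].round(2).tolist(),c['fx']); pickle.dump(c,open(n+'0.pkl','wb'))
print(sensors.sense(),ctrl.tcp_to_grasp)
E
```

```text
Traceback (most recent call last):
  File "h.py", line 10, in cap
    T=np.eye(4); T[:3,:3]=np.array(c['rotation']); T[:3,3]=c['eye']
                 ~^^^^^^^
ValueError: could not broadcast input array from shape (4,) into shape (3,3)
```

```bash
sed -i "s/T\[:3,:3\]=np.array(c\['rotation'\])/q=c['rotation']; T[:3,:3]=R.from_quat([q[1],q[2],q[3],q[0]]).as_matrix()/" h.py
python3 - <<'E'
from h import *
import pickle
for n in('top','side'):
    c=cap(n,n+'0'); print(n,c['T'].round(2).tolist(),c['fx']); pickle.dump(c,open(n+'0.pkl','wb'))
print(sensors.sense(),ctrl.tcp_to_grasp)
E
```

```text
top [[0.08, -0.96, 0.26, 134.82], [-1.0, -0.07, 0.01, 102.71], [0.01, -0.26, -0.97, 1797.51], [0.0, 0.0, 0.0, 1.0]] 495.824354123562
side [[-0.89, -0.2, 0.42, -88.81], [-0.46, 0.42, -0.78, 1284.19], [-0.02, -0.88, -0.47, 837.55], [0.0, 0.0, 0.0, 1.0]] 489.9081557291716
{'time_s': 0.15, 'joints': array([-1.56142379e+00,  3.13293141e-01,  1.49820779e+00, -1.79795006e-05,
        1.33098847e+00, -2.23422332e-01]), 'dq': array([ 0.00017663, -0.00015992, -0.00198067,  0.00092387, -0.00051766,
        0.00107946]), 'tau': array([ 1.30597506e-03, -4.12374687e+01, -2.59790736e+01, -2.31419272e-04,
        3.28886999e-03,  5.72003160e-06]), 'eef_pos': array([ 121.08647987, -510.64821207,  209.20166729]), 'ee_rot': array([-4.46739513e-04,  9.93233115e-01,  1.16136893e-01,  3.92138585e-05]), 'force': array([-0.44704648, -0.10722381, -0.31734091]), 'wrist_torque': array([ 0.03632022, -0.00261552, -0.00383956]), 'grip_width': 1.0003471159005446} -18.700000000000003
```

View pics/top0.png

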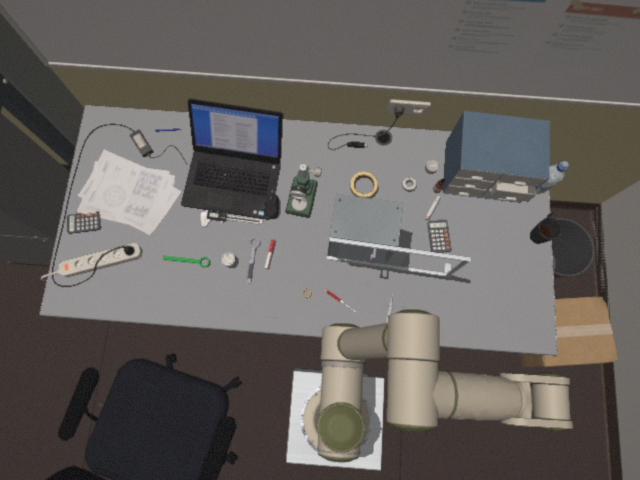

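View pics/side0.png

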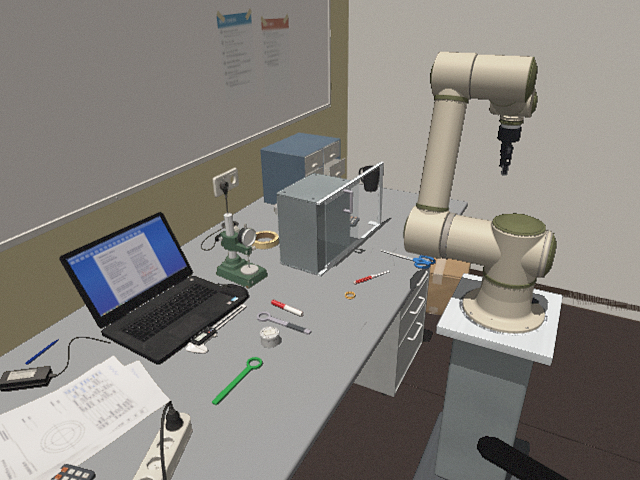

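Candidates in the top view are the grey gauge (ring at 255,243, handle end at 250,280) and the green look-alike at (185,261). The description (loose steel, next to marker and pot) fits the grey one. Next I measure the gauge and the cabinet.

```bash
python3 - <<'E'
from h import *
import pickle
c=pickle.load(open('top0.pkl','rb')); P=c['P']; im=c['pixels']
s=pickle.load(open('side0.pkl','rb'))
# roof
for n,d in(('top',c),('side',s)):
    Q=d['P']; m=(abs(Q[...,2]-260)<7)&(Q[...,0]>300)&(Q[...,0]<800)&(abs(Q[...,1])<450)
    k=cv2.connectedComponentsWithStats(m.astype(np.uint8))
    for i in range(1,k[0]):
        if k[2][i,4]>25: 
            p=Q[k[1]==i]; r=cv2.minAreaRect(p[:,:2].astype(np.float32)); print(n,k[2][i].tolist(),r,cv2.boxPoints(r).round().tolist(),np.median(p[:,2]))
for u,v in((255,243),(253,262),(250,280),(229,260),(269,255),(185,261),(384,272),(439,237)): print(u,v,ray(c,u,v,4).round(),P[v,u].round())
a=cv2.resize(im[225:300,215:290],(600,600),interpolation=cv2.INTER_CUBIC)
b=cv2.resize(s['pixels'][290:350,240:330],(800,533),interpolation=cv2.INTER_CUBIC)
cv2.imwrite('pics/g.png',a[:,:,::-1])
E
```

```text
top [330, 194, 141, 68, 3344] ((607.8391723632812, -158.8323516845703), (455.13311767578125, 196.61973571777344), 85.29686737060547) [[491.0, -378.0], [687.0, -394.0], [724.0, 60.0], [529.0, 76.0]] 261.3205443853608
side [277, 162, 107, 43, 1493] ((616.180908203125, -156.34881591796875), (456.16412353515625, 180.47964477539062), 85.30455017089844) [[508.0, -376.0], [687.0, -391.0], [725.0, 64.0], [545.0, 78.0]] 260.6242771542753
255 243 [598. 342.   4.] [600. 343.  -4.]
253 262 [525. 342.   4.] [523. 341.  13.]
250 280 [457. 346.   4.] [456. 345.  10.]
229 260 [526. 432.   4.] [520. 426.  32.]
269 255 [556. 286.   4.] [554. 284.  16.]
185 261 [509. 593.   4.] [509. 593.   5.]
384 272 [ 525. -144.    4.] [ 526. -145.   -3.]
439 237 [ 675. -345.    4.] [ 674. -344.    8.]
```

View pics/g.png

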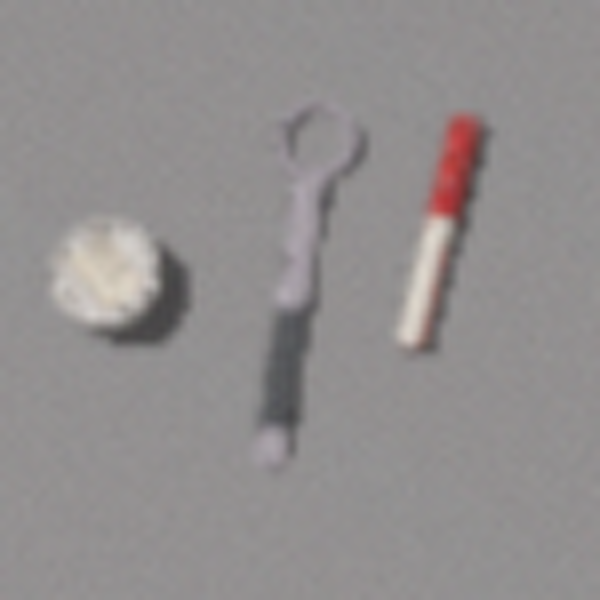

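Crop confirms the choice: bare-steel gauge, ring (323,142), handle end (268,465), with the pot to its left and marker to its right. Next step is the cabinet frame and door handle.

```bash
python3 - <<'E'
from h import *
import pickle
c=pickle.load(open('top0.pkl','rb')); s=pickle.load(open('side0.pkl','rb'))
for u,v in((255.4,242.75),(248.5,283.1),(252.5,262)): print('gauge',ray(c,u,v,8 if v!=283.1 else 8).round(1))
for n,d in(('top',c),('side',s)):
    Q=d['P'].reshape(-1,3); m=(abs(Q[:,2]-261)<12)&(Q[:,0]>500)&(Q[:,0]<760)&(Q[:,1]<90)&(Q[:,1]>-420)
    q=Q[m]
    # left edge and back edge via extremes, scan yaw
    yaw=-0.082
    for yaw in(-0.075,-0.082,-0.09):
        ca,sa=np.cos(yaw),np.sin(yaw); X=q[:,0]*ca+q[:,1]*sa; Y=-q[:,0]*sa+q[:,1]*ca
        w=Y.max()
        # back edge per bins of Y, front rail per bins
        b=[np.round(np.percentile(X[(Y>y0)&(Y<y0+30)],[0.5,99.5]),0).tolist() for y0 in np.arange(w-450,w-5,40)]
        print(n,yaw,'Y',Y.min().round(),w.round(),b)
    ca,sa=np.cos(-.082),np.sin(-.082)
    X=Q[:,0]*ca+Q[:,1]*sa; Y=-Q[:,0]*sa+Q[:,1]*ca
    m=(X>480)&(X<530)&(Y>-150)&(Y<120)&(Q[:,2]>170)&(Q[:,2]<275)
    if m.sum(): print('front stuff',m.sum(),np.percentile(X[m],[5,50,95]).round(),np.percentile(Y[m],[5,50,95]).round(),np.percentile(Q[m,2],[5,95]).round())
E
```

```text
gauge [598.2 340.4   8. ]
gauge [444.3 349.5   8. ]
gauge [524.1 343.4   8. ]
top -0.075 Y -340.0 114.0 [[552.0, 567.0], [554.0, 567.0], [553.0, 567.0], [553.0, 567.0], [553.0, 566.0], [553.0, 707.0], [553.0, 715.0], [522.0, 714.0], [553.0, 714.0], [552.0, 714.0], [553.0, 716.0], [554.0, 711.0]]
top -0.082 Y -336.0 119.0 [[555.0, 569.0], [556.0, 568.0], [555.0, 568.0], [554.0, 568.0], [554.0, 567.0], [553.0, 708.0], [554.0, 716.0], [523.0, 715.0], [553.0, 714.0], [552.0, 714.0], [552.0, 715.0], [553.0, 711.0]]
top -0.09 Y -332.0 125.0 [[558.0, 571.0], [558.0, 570.0], [557.0, 570.0], [555.0, 570.0], [555.0, 568.0], [554.0, 708.0], [554.0, 717.0], [523.0, 715.0], [553.0, 715.0], [552.0, 714.0], [551.0, 714.0], [552.0, 710.0]]
front stuff 26 [521. 522. 528.] [-36. -32. -28.] [183. 257.]
side -0.075 Y -337.0 123.0 [[544.0, 563.0], [547.0, 564.0], [549.0, 564.0], [548.0, 561.0], [548.0, 563.0], [548.0, 709.0], [547.0, 711.0], [519.0, 713.0], [550.0, 712.0], [548.0, 713.0], [550.0, 710.0], [552.0, 709.0]]
side -0.082 Y -333.0 128.0 [[546.0, 565.0], [549.0, 566.0], [550.0, 566.0], [550.0, 563.0], [549.0, 564.0], [549.0, 709.0], [548.0, 712.0], [519.0, 713.0], [549.0, 712.0], [548.0, 712.0], [549.0, 709.0], [551.0, 708.0]]
side -0.09 Y -329.0 133.0 [[549.0, 568.0], [551.0, 568.0], [552.0, 567.0], [551.0, 564.0], [549.0, 564.0], [550.0, 710.0], [548.0, 712.0], [519.0, 713.0], [549.0, 711.0], [548.0, 712.0], [548.0, 708.0], [550.0, 708.0]]
front stuff 74 [517. 521. 528.] [-34. -29. -24.] [179. 251.]
```

Emit:
play_rows --pt "0 0 0.8 0 0 -1 -1" --pt "0 0 0.8 0 0 -1 -1" --pt "0.4 0.5 0.6 0 0 -1 -1" --pt "0.6 0.8 0 0 0 0 -1" --pt "0.6 0.8 0 0 0 0 -1" --pt "0.6 0.8 0 0 0 0 -1" --pt "0.6 0.8 0 0 0 0 -1" --pt "0.6 0.8 0 0 0 0 -1"

```text
time_s: 0.82
eef_pos: [257.7, -329.0, 297.5]
ee_rot: [-0.0, 0.999, -0.041, 0.0]
force: [0.6, 0.1, 0.0]
grip_width: 0.002
```

Emit:
play_rows --pt "0.6 0.8 0 0 0 0 -1" --pt "0.6 0.8 0 0 0 0 -1" --pt "0.6 0.8 0 0 0 0 -1" --pt "0.6 0.8 0 0 0 0 -1" --pt "0.6 0.8 0 0 0 0 -1" --pt "0.6 0.8 0 0 0 0 -1" --pt "0.6 0.8 0 0 0 0 -1" --pt "0 0 0 0 0 0 -1"

```text
time_s: 1.48
eef_pos: [427.4, -101.8, 297.4]
ee_rot: [-0.001, 0.999, -0.037, 0.0]
force: [0.1, -1.2, 0.3]
grip_width: -0.002
```

```bash
python3 - <<'E'
from h import *
c=cap('wrist','w1'); Q=c['P'].reshape(-1,3)
print(c['T'].round(2).tolist())
m=(Q[:,2]>175)&(Q[:,2]<256)&(Q[:,0]>490)&(Q[:,0]<545)&(Q[:,1]>-250)&(Q[:,1]<100)
print(m.sum()); 
if m.sum(): print(np.percentile(Q[m],[5,50,95],axis=0).round())
E
```

```text
[[-0.08, -0.96, -0.28, 499.48], [-1.0, 0.07, 0.02, -107.37], [-0.0, 0.28, -0.96, 462.67], [0.0, 0.0, 0.0, 1.0]]
2724
[[ 518. -185.  184.]
 [ 542.  -81.  244.]
 [ 545.  -73.  256.]]
```

View pics/w1.png

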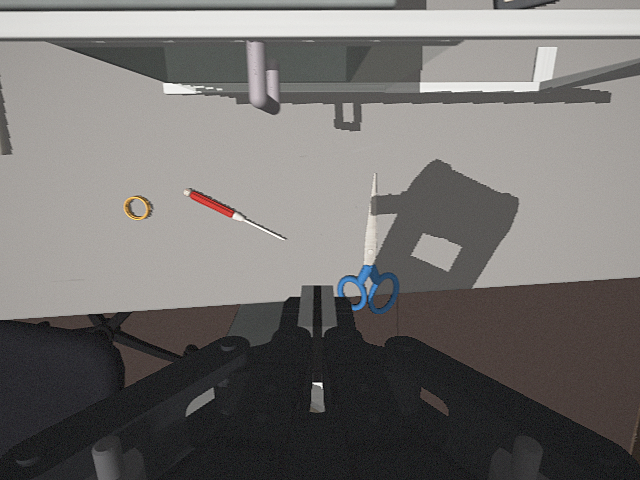

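The wrist view shows the door handle at (262,75..105) just before the door. The screwdriver, cage ring and scissors lie well below. Next I move to the left of the bar and down.

Emit:
play_rows --pt "0.2 0.9 0 0 0 0 -1" --pt "0.5 0.8 0 0 0 0 -1" --pt "0.8 0 0 0 0 0 -1" --pt "0.8 0 0 0 0 0 -1" --pt "0 0 -0.8 0 0 0 -1" --pt "0 0 -0.8 0 0 0 -1" --pt "0 0 -0.6 0 0 0 -1" --pt "0 0 0 0 0 0 -1"

```text
time_s: 2.2
eef_pos: [514.7, -39.4, 204.9]
ee_rot: [-0.001, 0.999, -0.041, -0.004]
force: [-0.7, 0.5, 0.3]
grip_width: 0.001
```

Emit:
play_rows --pt "0 -0.3 0 0 0 0 -1" --pt "-0.02 -0.3 0 0 0 0 -1" --pt "-0.03 -0.4 0 0 0 0 -1" --pt "-0.03 -0.4 0 0 0 0 -1" --pt "-0.03 -0.4 0 0 0 0 -1" --pt "-0.03 -0.4 0 0 0 0 -1" --pt "-0.03 -0.4 0 0 0 0 -1" --pt "-0.03 -0.4 0 0 0 0 -1"

```text
time_s: 2.87
eef_pos: [509.4, -161.2, 211.7]
ee_rot: [0.001, 0.999, -0.041, 0.002]
force: [1.7, 3.0, -1.3]
grip_width: 0.003
```

Emit:
play_rows --pt "-0.03 -0.4 -0.03 0 0 0 -1" --pt "-0.03 -0.4 0 0 0 0 -1" --pt "-0.03 -0.4 0 0 0 0 -1" --pt "0 -0.2 0 0 0 0 -1" --pt "0 -0.1 0 0 0 0 -1" --pt "0 0 0 0 0 0 -1" --pt "0 0 0 0 0 0 -1"

```text
time_s: 3.45
eef_pos: [505.5, -219.0, 208.9]
ee_rot: [0.0, 0.999, -0.041, 0.0]
force: [-0.2, -0.3, 0.2]
grip_width: -0.001
```

```bash
python3 - <<'E'
from h import *
c=cap('wrist'); Q=c['P'].reshape(-1,3)
m=(Q[:,2]>225)&(Q[:,2]<254)&(Q[:,0]>490)&(Q[:,0]<530)&(Q[:,1]>-350)&(Q[:,1]<-228)
print(m.sum(),np.percentile(Q[m],[5,50,95],axis=0).round(), sensors.sense()['force'],sensors.sense()['eef_pos'])
E
```

```text
702 [[ 509. -245.  229.]
 [ 512. -236.  251.]
 [ 527. -229.  254.]] [-0.14381308  0.59395785  0.52483145] [ 505.57056824 -218.65585862  208.75944245]
```

Emit:
play_rows --pt "-0.01 -0.15 0 0 0 0 -1" --pt "0 -0.1 0 0 0 0 -1" --pt "0 0 0 0 0 0 -1"

```text
time_s: 3.75
eef_pos: [505.1, -229.4, 208.4]
ee_rot: [0.0, 0.999, -0.041, 0.0]
force: [-0.3, -0.5, -0.2]
grip_width: 0.005
```

Emit:
play_rows --pt "0 0.5 0 0 0 0 -1" --pt "0 0.4 0.5 0 0 0 -1" --pt "-1 0 0 0 0 0 -1" --pt "-1 0 0 0 0 0 -1" --pt "-0.9 0.2 0 0 -0.5 0 -1" --pt "-0.8 0.6 -0.2 0 -1 0 -1" --pt "-0.5 0.7 -0.3 0 -1 0 -1" --pt "0 0.8 -0.4 0 -1 0 -1"

```text
time_s: 4.42
eef_pos: [337.4, -101.9, 192.9]
ee_rot: [-0.006, 0.982, -0.041, 0.182]
force: [1.1, 0.8, 0.1]
grip_width: -0.003
```

Emit:
play_rows --pt "0 0.7 -0.4 0 -1 0 -1" --pt "0 0.2 -0.4 0 -1 0 -1" --pt "0 0 -0.4 0 -1 0 -1" --pt "0 0 0 0 -1 0 -1" --pt "0 0 0 0 -1 0 -1" --pt "0 0 0 0 -1 0 -1" --pt "0 0 0 0 0 0 -1"

```text
time_s: 5.0
eef_pos: [369.9, -84.5, 184.0]
ee_rot: [-0.026, 0.899, -0.033, 0.436]
force: [-1.3, -0.0, -0.5]
grip_width: 0.004
```

```bash
python3 - <<'E'
from h import *
import pickle
c=cap('wrist','w2');pickle.dump(c,open('w2.pkl','wb')); print(sensors.sense()['eef_pos'],c['T'].round(2).tolist())
E
```

```text
[369.11891073 -83.28130044 182.65442301] [[-0.04, -0.81, 0.58, 285.61], [-1.0, 0.07, 0.04, -93.25], [-0.08, -0.58, -0.81, 342.93], [0.0, 0.0, 0.0, 1.0]]
```

View pics/w2.png

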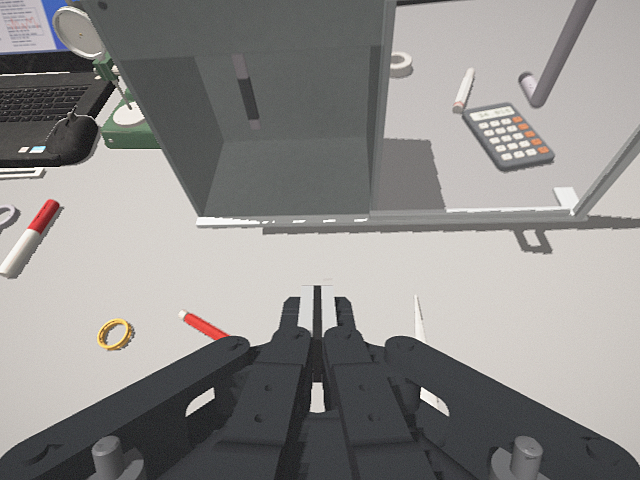

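Second gauge hangs on the left hook (245,90), so the free hook is on the right, and the front is clear. I refine the cabinet frame from this depth map.

```bash
python3 - <<'E'
from h import *
import pickle
c=pickle.load(open('w2.pkl','rb')); Q=c['P']
psi=-0.077
def cabf(Q,psi=psi,o=(638.6,-42)):
    ca,sa=np.cos(psi),np.sin(psi); d=Q[...,:2]-np.array(o)
    return np.stack([d[...,0]*ca+d[...,1]*sa,-d[...,0]*sa+d[...,1]*ca,Q[...,2]],-1)
C=cabf(Q)
def line(m,name,ax):
    p=C[m]; 
    if len(p)<20: print(name,len(p));return
    o=1-ax; k=np.polyfit(p[:,o],p[:,ax],1); r=p[:,ax]-np.polyval(k,p[:,o]); g=abs(r)<3*np.median(abs(r))+.1; k=np.polyfit(p[g,o],p[g,ax],1)
    print(name,len(p),'median',np.median(p[g,ax]).round(1),'slope',k[0].round(4),'at mid',np.polyval(k,np.median(p[:,o])).round(1))
x,y,z=C[...,0],C[...,1],C[...,2]
line((abs(x-69)<12)&(abs(y)<95)&(z>20)&(z<160),'back(69)',0)
line((abs(y-105)<14)&(x>-60)&(x<60)&(z>20)&(z<190),'left(105)',1)
line((abs(y+105)<14)&(x>-60)&(x<60)&(z>20)&(z<190),'right(-105)',1)
line((abs(x+75)<8)&(abs(y)<95)&(z>212)&(z<248),'header front(-75)',0)
m=(abs(z-6)<8)&(abs(x)<50)&(abs(y)<80); print('floor',np.median(z[m]))
m=(x>-10)&(x<62)&(y>15)&(y<75)&(z>25)&(z<230); print('hung',m.sum(),np.percentile(C[m],[5,50,95],axis=0).round())
m=(x>0)&(x<62)&(y<-20)&(y>-75)&(z>150)&(z<230); print('hook?',m.sum())
for u,v in((318,285),(305,285)): print(C[v,u])
print(sensors.sense()['eef_pos'])
E
```

```text
back(69) 10900 median 70.9 slope -0.0044 at mid 70.9
left(105) 6089 median 102.8 slope 0.0054 at mid 102.8
right(-105) 1047 median -107.2 slope 0.0054 at mid -107.2
header front(-75) 11677 median -73.2 slope -0.0048 at mid -73.2
floor 7.1756205139987514
hung 946 [[ 44.  36.  53.]
 [ 45.  42. 104.]
 [ 49.  49. 144.]]
hook? 0
[-167.62773177  -46.55428799    1.6176427 ]
[nan nan nan]
[369.11891073 -83.28130044 182.65442301]
```

Emit:
play_rows --pt "0 0.8 0 0 0.8 0 0" --pt "0 0.9 0 0 1 0 0" --pt "0.1 0.9 0 0 1 0 0" --pt "0.2 0.9 0 0 1 0 0" --pt "0.2 0.9 0 0 1 0 0" --pt "0.2 0.9 0 0 1 0 0" --pt "0.2 0.9 0 0 1 0 0" --pt "0.2 0.9 0 0 1 0 0"

```text
time_s: 5.72
eef_pos: [384.3, 69.9, 173.5]
ee_rot: [-0.045, 0.977, -0.039, 0.204]
force: [0.3, -0.9, 0.5]
grip_width: 0.501
```

Emit:
play_rows --pt "0.3 0.9 0 0 0.8 0.1 0" --pt "0.3 0.9 0 0 0 0 0" --pt "0.3 0.8 0 0 0 0 0" --pt "0.3 0.6 0 0 0 0 0" --pt "0 0.3 0 0 0 0 0" --pt "0 0 0 0 0 0 0" --pt "0 0 0 0 0 0 0"

```text
time_s: 6.3
eef_pos: [430.7, 205.3, 173.2]
ee_rot: [-0.046, 0.984, -0.036, 0.167]
force: [0.2, -0.5, -0.3]
grip_width: 0.503
```

```bash
python3 - <<'E'
from h import *
import pickle
c=cap('wrist','w3');pickle.dump(c,open('w3.pkl','wb')); s=sensors.sense();print(s['eef_pos'],s['ee_rot'])
E
```

```text
[430.85665546 204.62407205 173.36344099] [-0.04624891  0.98412861 -0.03634052  0.16742545]
```

View pics/w3.png

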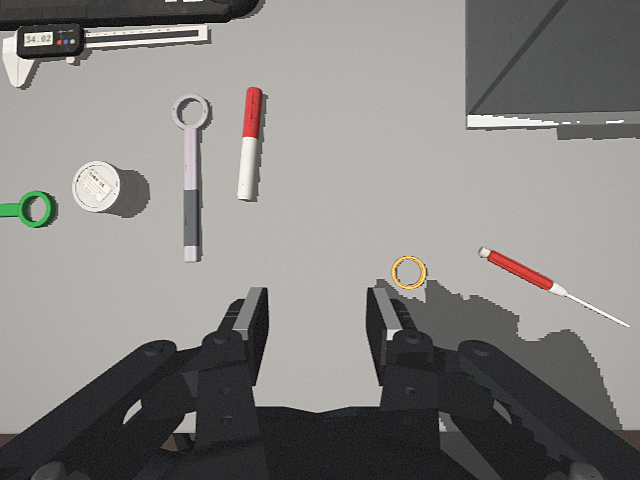

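Wrist view: gauge ring at (190,111), handle end at (192,262); pot (97,187) and marker (250,145) beside it.

```bash
python3 - <<'E'
from h import *
import pickle
c=pickle.load(open('w3.pkl','rb'))
r=ray(c,190,111,8);e=ray(c,192,262,8);print(r,e,np.linalg.norm(r-e),np.arctan2(*(r-e)[[1,0]]))
d=(r-e)/np.linalg.norm(r-e);print('origin',e+20*d)
q=sensors.sense()['ee_rot'];M=R.from_quat([q[1],q[2],q[3],q[0]]).as_matrix();print(M.round(3))
g=np.arctan2(d[1],d[0]); T=np.stack([[np.cos(g),np.sin(g),0],[np.sin(g),-np.cos(g),0],[0,0,-1]],1)
print((np.rad2deg(R.from_matrix(T@M.T).as_rotvec())/6).round(2), (e+20*d-sensors.sense()['eef_pos'])/40)
E
```

```text
[602.81901689 344.76019153   8.        ] [447.44275226 348.55587426   8.        ] 155.42262002563461 -0.02442411619855595
origin [467.43678718 348.0674405    8.        ]
[[ 0.941 -0.056  0.333]
 [-0.087 -0.993  0.079]
 [ 0.326 -0.103 -0.94 ]]
[-0.85  3.22  0.47] [ 0.91450329  3.58608421 -4.13408602]
```

Emit:
play_rows --pt "0.1 0.5 0 -0.2 0.6 0.1 0" --pt "0.1 0.5 0 -0.2 0.6 0.1 0" --pt "0.1 0.5 0 -0.2 0.6 0.1 0" --pt "0.1 0.5 0 -0.2 0.6 0.1 0" --pt "0.1 0.5 -0.3 -0.1 0.6 0.1 0" --pt "0.1 0.5 -0.4 0 0.2 0 0" --pt "0.1 0.5 -0.5 0 0 0 0" --pt "0.1 0.1 -0.5 0 0 0 0"

```text
time_s: 7.02
eef_pos: [464.0, 349.8, 104.8]
ee_rot: [0.001, 1.0, -0.01, 0.002]
force: [0.5, 0.1, 0.1]
grip_width: 0.502
```

Emit:
play_rows --pt "0 0 -0.4 0 0 0 0" --pt "0 0 -0.4 0 0 0 0" --pt "0 0 0 0 0 0 0"

```text
time_s: 7.27
eef_pos: [462.2, 346.9, 70.7]
ee_rot: [0.003, 1.0, -0.01, -0.001]
force: [-0.4, -0.3, 0.2]
grip_width: 0.499
```

```bash
cat > w.py <<'E'
from h import *
def resid(p,M_target):
    s=sensors.sense();q=s['ee_rot'];M=R.from_quat([q[1],q[2],q[3],q[0]]).as_matrix()
    print('pos',s['eef_pos'].round(1),'shift units',((np.array(p)-s['eef_pos'])/40).round(2),'turn',(np.rad2deg(R.from_matrix(M_target@M.T).as_rotvec())/6).round(2),'F',s['force'].round(1),'w',round(s['grip_width']*85,1),'t',s['time_s'])
def pitch(yaw,deg):  # tool: down then pitched up by deg (0=down,90=level ahead), x-axis up/ahead
    D=np.diag([1,-1,-1.]); return R.from_euler('z',yaw).as_matrix()@R.from_euler('y',-deg,degrees=True).as_matrix()@D
E
python3 - <<'E'
from w import *
resid([466,348,2],pitch(-0.03,0))
E
```

```text
pos [462.2 346.9  70.7] shift units [ 0.09  0.03 -1.72] turn [ 0.06 -0.02 -0.09] F [-0.4 -0.3  0.2] w 42.4 t 7.2667
```

Emit:
play_rows --pt "0.05 0.03 -0.5 0 0 0 0" --pt "0.04 0 -0.5 0 0 0 0" --pt "0 0 -0.5 0 0 0 0" --pt "0 0 -0.22 0 0 0 0" --pt "0 0 0 0 0 0 0" --squeeze 60

```text
time_s: 7.68
eef_pos: [466.5, 348.9, 3.8]
ee_rot: [0.002, 1.0, -0.01, 0.0]
force: [-1.0, -0.9, 0.3]
grip_width: 0.501
```

Emit:
play_rows --pt "0 0 0 0 0 0 -0.4" --pt "0 0 0 0 0 0 -1" --pt "0 0 0 0 0 0 -1" --pt "0 0 0 0 0 0 -1" --pt "0 0 0 0 0 0 -1" --pt "0 0 0 0 0 0 -1"

```text
time_s: 8.18
eef_pos: [467.0, 350.0, 4.9]
ee_rot: [0.001, 1.0, -0.01, 0.001]
force: [-0.5, 0.1, 0.6]
grip_width: 0.003
```

```bash
python3 - <<'E'
from h import *
import pickle
c=cap('wrist','w4');pickle.dump(c,open('w4.pkl','wb'))
E
```

```text
(no output)
```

View pics/w4.png

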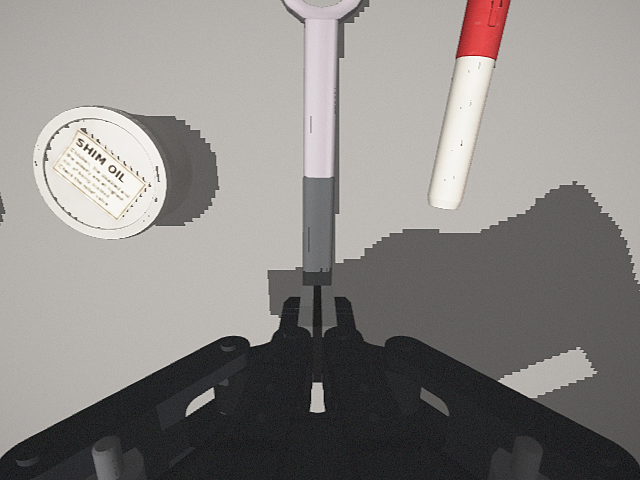

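```bash
python3 - <<'E'
from h import *
import pickle
c=pickle.load(open('w4.pkl','rb'));a=pickle.load(open('w3.pkl','rb'))
for v in(177,272,285): print('w4',ray(c,318,v,8).round(1),c['P'][v,318].round(1))
for v in(190,247,262): print('w3',ray(a,191,v,8).round(1),a['P'][v,191].round(1))
print('desk/top near',c['P'][230,250],c['P'][230,318],c['P'][150,318])
s=sensors.sense();print(s['eef_pos'],s['joints'].round(3))
E
```

```text
w4 [521.  348.6   8. ] [521.2 348.6   9.6]
w4 [474.9 349.4   8. ] [475.2 349.4   8.8]
w4 [468.  349.6   8. ] [468.5 349.6   9.1]
w3 [520.7 346.8   8. ] [520.4 346.3   9.2]
w3 [462.6 349.    8. ] [462.6 348.4   9.3]
w3 [447.5 349.6   8. ] [447.6 353.1   0.7]
desk/top near [494.93361194 382.57388123   0.70989656] [496.24734923 349.02535655   8.29836716] [532.86449501 348.3348236    8.45893863]
[466.95248109 349.99326411   4.78522386] [ 0.444  0.668  1.526 -0.004  0.946  2.037]
```

Emit:
play_rows --pt "0 0 0.5 0 0 0 -1" --pt "0 0 0 0 0 0 -0.3" --pt "0 0 0 0 0 0 -0.3" --pt "0 0 0 0 0 0 -0.3" --pt "0 -0.02 -0.3 0 0 0 -0.3" --pt "0 0 -0.2 0 0 0 -0.3" --pt "0 0 0 0 0 0 -0.3" --pt "0 0 0 0 0 0 -0.3"

```text
time_s: 8.9
eef_pos: [466.3, 348.8, 3.2]
ee_rot: [0.002, 1.0, -0.01, 0.0]
force: [-0.5, -0.6, -0.1]
grip_width: 0.353
```

Emit:
play_rows --pt "0 0 -0.05 0 0 0 -0.3" --pt "0 0 -0.02 0 0 0 -0.3" --pt "0 0 0 0 0 0 -0.3"

```text
time_s: 9.15
eef_pos: [466.9, 349.1, 1.7]
ee_rot: [0.001, 1.0, -0.01, 0.001]
force: [0.3, 0.3, -0.1]
grip_width: 0.348
```

Emit:
play_rows --pt "0 0 -0.05 0 0 0 -0.4" --pt "0 0 0 0 0 0 -0.6" --pt "0 0 0 0 0 0 -1" --pt "0 0 0 0 0 0 -1" --pt "0 0 0 0 0 0 -1" --pt "0 0 0 0 0 0 -1"

```text
time_s: 9.65
eef_pos: [466.9, 349.1, -0.2]
ee_rot: [0.001, 1.0, -0.01, 0.001]
force: [-0.6, 0.3, 0.8]
grip_width: -0.001
```

```bash
python3 - <<'E'
from h import *
import pickle
c=cap('wrist','w5');pickle.dump(c,open('w5.pkl','wb'))
for v in range(255,312,4): print(v,[c['P'][v,u].round(0).tolist() for u in (302,310,318,326,334)])
cv2.imwrite('pics/w5c.png',cv2.resize(c['pixels'][200:350,220:420],(800,600),interpolation=cv2.INTER_CUBIC)[:,:,::-1])
E
```

```text
255 [[486.0, 356.0, 8.0], [485.0, 352.0, 8.0], [486.0, 348.0, 9.0], [486.0, 345.0, 9.0], [483.0, 341.0, 1.0]]
259 [[484.0, 356.0, 8.0], [484.0, 352.0, 8.0], [484.0, 348.0, 8.0], [483.0, 345.0, 8.0], [481.0, 341.0, 2.0]]
263 [[481.0, 356.0, 8.0], [482.0, 352.0, 9.0], [482.0, 348.0, 9.0], [482.0, 345.0, 9.0], [478.0, 341.0, 0.0]]
267 [[480.0, 356.0, 10.0], [480.0, 352.0, 9.0], [480.0, 349.0, 9.0], [480.0, 345.0, 9.0], [476.0, 341.0, 1.0]]
271 [[478.0, 356.0, 9.0], [478.0, 352.0, 9.0], [478.0, 349.0, 9.0], [478.0, 345.0, 9.0], [475.0, 341.0, 3.0]]
275 [[476.0, 356.0, 9.0], [476.0, 352.0, 9.0], [476.0, 349.0, 9.0], [476.0, 345.0, 9.0], [472.0, 341.0, 0.0]]
279 [[473.0, 356.0, 8.0], [474.0, 352.0, 8.0], [474.0, 349.0, 9.0], [474.0, 345.0, 9.0], [470.0, 341.0, 0.0]]
283 [[472.0, 356.0, 9.0], [471.0, 352.0, 8.0], [472.0, 349.0, 10.0], [472.0, 345.0, 9.0], [468.0, 341.0, 1.0]]
287 [[478.0, 355.0, 28.0], [478.0, 352.0, 28.0], [478.0, 349.0, 28.0], [478.0, 345.0, 28.0], [465.0, 341.0, 0.0]]
291 [[479.0, 355.0, 33.0], [479.0, 352.0, 33.0], [478.0, 349.0, 33.0], [479.0, 345.0, 34.0], [464.0, 341.0, 1.0]]
295 [[478.0, 355.0, 36.0], [478.0, 352.0, 35.0], [478.0, 349.0, 36.0], [478.0, 346.0, 35.0], [462.0, 341.0, 1.0]]
299 [[478.0, 355.0, 39.0], [478.0, 352.0, 39.0], [478.0, 349.0, 40.0], [478.0, 346.0, 40.0], [474.0, 342.0, 32.0]]
303 [[478.0, 355.0, 43.0], [478.0, 352.0, 43.0], [478.0, 349.0, 43.0], [477.0, 346.0, 42.0], [473.0, 342.0, 34.0]]
307 [[479.0, 355.0, 47.0], [478.0, 352.0, 46.0], [478.0, 349.0, 47.0], [479.0, 346.0, 47.0], [478.0, 343.0, 47.0]]
311 [[479.0, 355.0, 50.0], [478.0, 352.0, 50.0], [478.0, 349.0, 49.0], [478.0, 346.0, 49.0], [478.0, 343.0, 49.0]]
```

View pics/w5c.png

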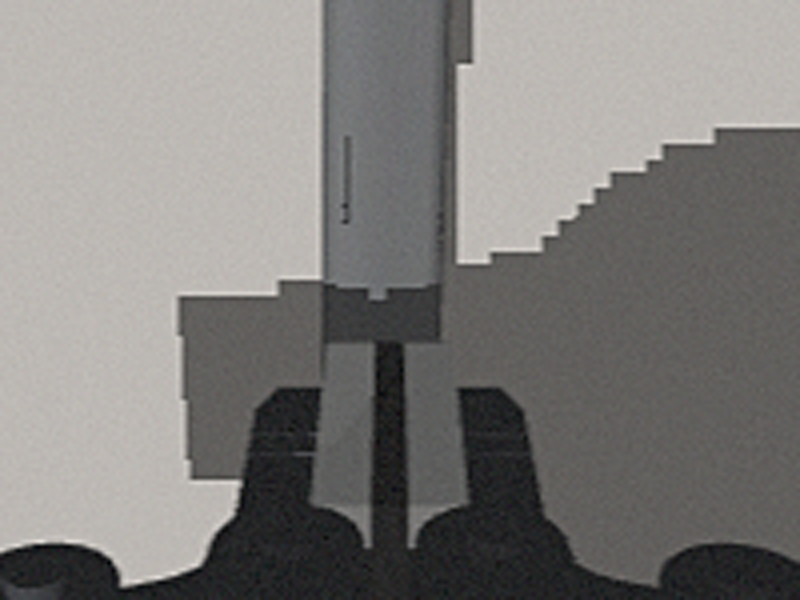

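```bash
python3 - <<'E'
from h import *
import pickle
for n in('w2','w3','w5'):
    c=pickle.load(open(n+'.pkl','rb')); K=np.linalg.inv(c['tool_from_camera'])
    for z in(0,-19,-28):
        p=K@np.array([0,0,z,1]); print(n,z,(c['fx']*p[0]/p[2]+c['cx']).round(),(c['fy']*p[1]/p[2]+c['cy']).round(),p[2].round())
    T=np.array(c['tool_from_camera']); z=c['z_map']
    for (u,v) in((306,290),(306,300),(306,310),(262,292),(262,300)):
        d=z[v,u]; print(u,v,(T@np.array([(u-c['cx'])/c['fx']*d,(v-c['cy'])/c['fy']*d,d,1]))[:3].round(1))
E
```

```text
w2 0 317.0 286.0 179.0
w2 -19 317.0 303.0 160.0
w2 -28 317.0 313.0 152.0
306 290 [ 12.1  -4.6 -31.3]
306 300 [ 11.8  -4.3 -39.8]
306 310 [ 11.7  -4.1 -47.7]
262 292 [-90.4 -59.5 188.2]
262 300 [-96.7 -58.9 181.8]
w3 0 317.0 285.0 179.0
w3 -19 317.0 302.0 161.0
w3 -28 317.0 312.0 152.0
306 290 [-75.3 -11.  159.2]
306 300 [-84.5 -11.  155.6]
306 310 [-93.3 -11.  151.6]
262 292 [ 11.4 -22.5 -32.8]
262 300 [ 10.6 -21.7 -38.5]
w5 0 317.0 284.0 179.0
w5 -19 317.0 301.0 161.0
w5 -28 317.0 311.0 152.0
306 290 [ 11.7  -4.5 -32.3]
306 300 [ 11.4  -4.3 -40.9]
306 310 [ 10.7  -4.1 -47.7]
262 292 [ -4.  -27.9  -0.3]
262 300 [ -7.8 -27.9  -1.7]
```

The fingertips end about 27 mm short of the reported TCP (depth of their lowest edge is z≈28 with TCP at 0), which fits the two empty closes without contact. I go by the picture: open, then descend in small steps while watching the force.

Emit:
play_rows --pt "0 0 0 0 0 0 -0.3" --pt "0 0 0 0 0 0 -0.3" --pt "0 0 0 0 0 0 -0.3" --pt "0 0 -0.2 0 0 0 -0.3" --pt "0 0 0 0 0 0 -0.3"

```text
time_s: 10.12
eef_pos: [466.2, 348.8, -9.7]
ee_rot: [0.002, 1.0, -0.01, 0.0]
force: [-0.2, 1.5, -0.4]
grip_width: 0.351
```

Emit:
play_rows --pt "0 0 -0.1 0 0 0 -0.3" --pt "0 0 -0.1 0 0 0 -0.3" --pt "0 0 0 0 0 0 -0.3" --pt "0 0 0 0 0 0 -0.3"

```text
time_s: 10.45
eef_pos: [466.7, 349.0, -16.6]
ee_rot: [0.002, 1.0, -0.01, 0.001]
force: [0.1, -0.1, 0.7]
grip_width: 0.35
```

No contact down to -16.6, as expected. I continue in small steps.

Emit:
play_rows --pt "0 0 -0.1 0 0 0 -0.3" --pt "0 0 -0.05 0 0 0 -0.3" --pt "0 0 0 0 0 0 -0.3" --pt "0 0 0 0 0 0 -0.3"

```text
time_s: 10.78
eef_pos: [467.0, 349.2, -22.0]
ee_rot: [0.001, 1.0, -0.01, 0.001]
force: [-0.8, 0.1, 2.9]
grip_width: 0.348
```

```bash
python3 - <<'E'
from h import *
c=cap('wrist'); T=np.array(c['tool_from_camera']); z=c['z_map']; s=sensors.sense(); print(s['eef_pos'],s['force'])
# lowest finger points near tool x~11
v,u=np.mgrid[0:480,0:640]; P=np.stack([(u-c['cx'])/c['fx']*z,(v-c['cy'])/c['fy']*z,z,np.ones_like(z)],-1)@T.T
m=(P[...,0]>5)&(P[...,0]<18)&(abs(P[...,1])<45)&(P[...,2]>-45)&(P[...,2]<-10)&(v>260)&(c['P'][...,2]<12)
for y0 in range(-32,32,4):
    k=m&(P[...,1]>=y0)&(P[...,1]<y0+4)
    if k.sum(): print(y0,k.sum(),P[k][:,2].max().round(1),c['P'][k][:,2].min().round(1))
E
```

```text
[467.02016823 349.2167509  -22.03806621] [-0.98910853 -0.72262783  4.08486996]
-32 256 -21.3 -0.8
-28 307 -21.5 -0.6
-24 222 -21.6 -0.5
-20 239 -21.7 -0.3
-16 298 -21.5 -0.6
-12 227 -21.2 -0.8
-8 285 -28.7 6.7
-4 297 -29.4 7.5
0 266 -29.5 7.5
4 245 -21.6 -0.4
8 260 -21.1 -0.9
12 288 -21.2 -0.8
16 235 -20.9 -1.0
20 242 -21.2 -0.8
24 290 -21.4 -0.6
28 256 -21.4 -0.5
```

Emit:
play_rows --pt "0 0 0.05 0 0 0 -0.4" --pt "0 0 0.03 0 0 0 -0.5" --pt "0 0 0 0 0 0 -0.6" --pt "0 0 0 0 0 0 -0.8" --pt "0 0 0 0 0 0 -1" --pt "0 0 0 0 0 0 -1" --pt "0 0 0 0 0 0 -1"

```text
time_s: 11.42
eef_pos: [466.9, 349.1, -18.8]
ee_rot: [0.001, 1.0, -0.01, 0.001]
force: [-2.4, -1.8, 5.5]
grip_width: 0.135
```

Gripped (about 12–14 mm). I lift, pull back and tilt.

Emit:
play_rows --pt "0 0 0.5 0 0 0 -1" --pt "0 0 0.7 0 0 0 -1" --pt "0 0 0.8 0 0 0 -1" --pt "-0.4 0 0.5 0 -0.5 0 -1" --pt "-0.4 0 0.3 0 -0.6 0 -1" --pt "-0.4 0 0.3 0 -0.6 0 -1" --pt "-0.4 0 0.2 0 -0.6 0 -1" --pt "-0.4 0 0.2 0 -0.6 0 -1"

```text
time_s: 12.08
eef_pos: [386.0, 349.0, 121.3]
ee_rot: [-0.0, 0.988, -0.01, 0.154]
force: [0.6, -0.5, -0.6]
grip_width: 0.138
```

Emit:
play_rows --pt "-0.3 -0.3 0 0 -0.6 0 -1" --pt "-0.2 -0.3 0 0 -0.6 0 -1" --pt "-0.2 -0.3 0 0 -0.6 0 -1" --pt "0 -0.3 0 0 -0.6 0 -1" --pt "0 -0.3 0 0 -0.6 0 -1" --pt "0 -0.3 0 0 -0.6 0 -1" --pt "0 0 0 0 0 0 -1" --pt "0 0 0 0 0 0 -1"

```text
time_s: 12.75
eef_pos: [364.3, 269.8, 136.3]
ee_rot: [-0.005, 0.946, -0.005, 0.323]
force: [0.7, 0.2, -0.5]
grip_width: 0.134
```

```bash
cat >> w.py <<'E'
O=np.array([640.2,-44.3,0]); PSI=-0.072; RC=R.from_euler('z',PSI).as_matrix()
RING=np.array([134.5,0,-23.])
def wp(name,cab,deg,ring=None):
    ring=RING if ring is None else ring
    M=pitch(PSI,deg); p=O+RC@np.array(cab,float)-M@ring; print(name,end=' '); resid(p,M)
def now(ring=None):
    ring=RING if ring is None else ring
    s=sensors.sense();q=s['ee_rot'];M=R.from_quat([q[1],q[2],q[3],q[0]]).as_matrix(); r=s['eef_pos']+M@ring
    print('ring cab',(RC.T@(r-O)).round(1),'tool pitch',np.rad2deg(np.arctan2(M[2,0],np.hypot(M[0,0],M[1,0]))).round(1),'yaw rel',(np.arctan2(M[1,0],M[0,0])-PSI).round(3),'t',s['time_s'])
E
python3 - <<'E'
from w import *
import pickle
c=cap('wrist','w6');pickle.dump(c,open('w6.pkl','wb'))
T=np.array(c['tool_from_camera']); z=c['z_map']; v,u=np.mgrid[0:480,0:640]
P=np.stack([(u-c['cx'])/c['fx']*z,(v-c['cy'])/c['fy']*z,z,np.ones_like(z)],-1)@T.T
m=(abs(P[...,2]+23)<14)&(P[...,0]>15)&(abs(P[...,1])<60)&(z>0)
p=P[m]; print(m.sum())
for a,b in((20,60),(60,100),(100,120),(120,150),(150,165)):
    k=p[(p[:,0]>a)&(p[:,0]<b)]; 
    if len(k): print(a,b,len(k),np.percentile(k,[1,50,99],axis=0)[:,:3].round(1).tolist())
now(); wp('A',[-150,-45,175],45)
E
```

```text
10389
20 60 3474 [[20.5, -7.1, -28.4], [41.2, -0.0, -27.0], [59.6, 7.0, -25.0]]
60 100 4291 [[60.6, -6.7, -28.0], [81.2, 0.0, -26.3], [99.6, 7.0, -24.2]]
100 120 2239 [[100.2, -6.8, -27.6], [108.8, 0.4, -25.9], [117.8, 7.2, -21.3]]
ring cab [-205.3  298.7  236.6] tool pitch 37.7 yaw rel 0.056 t 12.8
A pos [364.6 270.3 136.2] shift units [ 1.1  -8.57 -1.81] turn [-0.17 -1.22 -0.63] F [ 0.9  0.2 -2.9] w 11.6 t 12.8
```

View pics/w6.png

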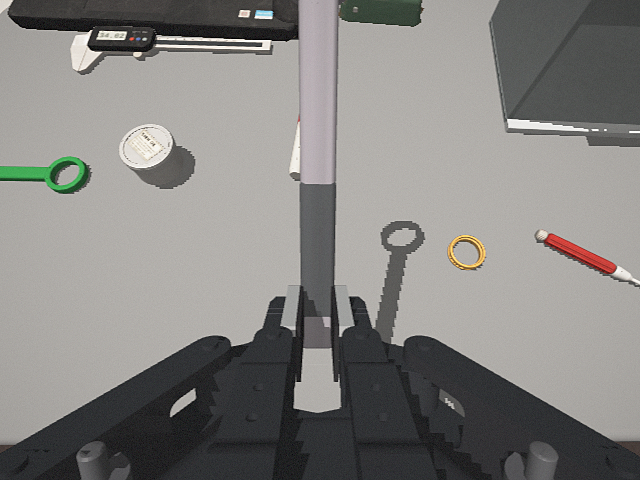

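The gauge sits straight and centred in the fingers. I carry it to the front of the free (right) hook.

Emit:
play_rows --pt "0 -0.7 -0.1 0 -0.15 0 -1" --pt "0 -0.8 -0.1 0 -0.15 0 -1" --pt "0 -0.8 -0.2 0 -0.15 0 -1" --pt "0 -0.8 -0.2 0 -0.15 -0.1 -1" --pt "0 -0.8 -0.2 0 -0.15 -0.1 -1" --pt "0 -0.8 -0.2 0 -0.15 -0.1 -1" --pt "0 -0.8 -0.2 0 -0.15 -0.1 -1" --pt "0 -0.8 -0.2 -0.1 -0.15 -0.1 -1"

```text
time_s: 13.47
eef_pos: [367.5, 65.0, 115.9]
ee_rot: [0.04, 0.929, -0.041, 0.366]
force: [-0.1, 0.2, -0.8]
grip_width: 0.133
```

Emit:
play_rows --pt "0.2 -0.8 -0.2 -0.05 0 -0.1 -1" --pt "0.3 -0.8 -0.2 0 0 0 -1" --pt "0.3 -0.4 0 0 0 0 -1" --pt "0.2 -0.2 0 0 0 0 -1" --pt "0 0 0 0 0 0 -1" --pt "0 0 0 0 0 0 -1"

```text
time_s: 13.97
eef_pos: [392.5, 20.2, 114.8]
ee_rot: [0.073, 0.93, -0.055, 0.355]
force: [0.2, -0.1, -2.0]
grip_width: 0.139
```

```bash
sed -i 's/^RING=.*/RING=np.array([134.5,0.4,-21.2])/' w.py
python3 - <<'E'
from w import *
now(); wp('A',[-150,-45,175],45); wp('B',[-35,-45,178],45)
E
```

```text
ring cab [-165.8   49.1  220.4] tool pitch 42.0 yaw rel 0.003 t 13.9667
A pos [392.5  20.2 114.8] shift units [ 0.37 -2.31 -1.25] turn [ 0.86 -0.57  0.83] F [ 0.2 -0.1 -2. ] w 11.8 t 13.9667
B pos [392.5  20.2 114.8] shift units [ 3.24 -2.52 -1.17] turn [ 0.86 -0.57  0.83] F [ 0.2 -0.1 -2. ] w 11.8 t 13.9667
```

Emit:
play_rows --pt "0 -0.4 -0.2 0.1 -0.1 0.1 -1" --pt "0 -0.4 -0.2 0.15 -0.1 0.15 -1" --pt "0 -0.4 -0.2 0.15 -0.1 0.15 -1" --pt "0.1 -0.4 -0.2 0.15 -0.1 0.15 -1" --pt "0.1 -0.4 -0.2 0.15 -0.1 0.15 -1" --pt "0.1 -0.3 -0.2 0.15 -0.1 0.15 -1" --pt "0 0 0 0 0 0 -1" --pt "0 0 0 0 0 0 -1"

```text
time_s: 14.63
eef_pos: [419.7, 12.1, 113.9]
ee_rot: [0.073, 0.932, -0.057, 0.351]
force: [-1.3, 0.2, -1.8]
grip_width: 0.135
```

```bash
python3 - <<'E'
from w import *
now(); wp('A',[-150,-45,175],45); wp('B',[-35,-45,178],45); print(sensors.sense()['joints'].round(2))
E
```

```text
ring cab [-137.2   42.5  218.8] tool pitch 41.5 yaw rel -0.003 t 14.6333
A pos [419.7  12.1 113.9] shift units [-0.31 -2.11 -1.23] turn [ 0.84 -0.65  0.86] F [-1.3  0.2 -1.8] w 11.5 t 14.6333
B pos [419.7  12.1 113.9] shift units [ 2.56 -2.32 -1.15] turn [ 0.84 -0.65  0.86] F [-1.3  0.2 -1.8] w 11.5 t 14.6333
[-0.24 -0.04  2.45 -1.23  0.02  2.68]
```

```bash
cat > kin.py <<'E'
from w import *
from scipy.optimize import least_squares
def A(ax,t): return R.from_euler(ax,t).as_matrix()
def fk(q,k):
    h,a2,a3,L,d=k
    M1=A('z',q[0]); M2=M1@A('y',q[1]); M3=M2@A('y',q[2]); M5=M3@A('z',q[3])@A('y',q[4]); M6=M5@A('z',q[5])
    p=np.array([0,0,h])+M1@[0,d,0]+M2@[0,0,a2]+M3@[0,0,a3]+M5@[0,0,L]
    return p,M6
D=[([-1.56142,.31329,1.49821,0,1.33099,-.22342],[121.09,-510.65,209.2]),([.444,.668,1.526,-.004,.946,2.037],[466.95,349.99,4.79])]
s=sensors.sense(); D.append((s['joints'],s['eef_pos']))
sol=least_squares(lambda k:np.concatenate([fk(q,k)[0]-p for q,p in D]),[150,400,350,200,116]); K=sol.x
if __name__=='__main__':
    print(K.round(1),sol.fun.round(1))
    q=s['ee_rot'];M=R.from_quat([q[1],q[2],q[3],q[0]]).as_matrix(); print(fk(s['joints'],K)[1].round(2),M.round(2))
E
python3 kin.py
```

```text
[144.5 433.6 380.6 254.3 116.2] [-0.2  8.7  2.8  5.5  2.5  3.7  2.4 -0.3 -6.5]
[[ 0.16  0.75  0.65]
 [ 0.98 -0.06 -0.18]
 [-0.1   0.66 -0.74]] [[ 0.75 -0.16  0.65]
 [-0.06 -0.98 -0.18]
 [ 0.66  0.1  -0.74]]
```

```bash
cat >> kin.py <<'E'
lo=np.array([-2.94,-.97,.19,-1.23,.02,-2.88])+.0; hi=np.array([2.94,2.17,2.56,4.37,3.11,2.88])
RT=A('z',np.pi/2)
def ik(p,M,seed):
    f=lambda q:np.concatenate([(fk(q,K)[0]-p)/100,R.from_matrix(fk(q,K)[1]@RT@M.T).as_rotvec()])
    best=None
    for sd in seed:
        r=least_squares(f,np.clip(sd,lo+1e-3,hi-1e-3),bounds=(lo,hi))
        if best is None or r.cost<best.cost: best=r
    return best
def tgt(cab,deg): 
    M=pitch(PSI,deg); return O+RC@np.array(cab,float)-M@RING,M
E
python3 - <<'E'
from kin import *
seeds=[[-.3,.3,1.6,0,.5,1.3],[-.3,.3,1.6,3.1,.3,-1.8],[-.3,0,2,1.5,.3,0],s['joints']]
for n,c in(('A',(-150,-45,175)),('A2',(-100,-45,175)),('B',(-35,-45,178)),("B'",(-35,-45,215)),('C',(0,-45,220)),('D',(29,-45,180)),('E',(37,-45,172))):
    for deg in(0,20,30,40,45,55,65,75):
        p,M=tgt(c,deg); r=ik(p,M,seeds); print(n,deg,p.round(),'err',(np.abs(r.fun)*[100]*1).round(1).max(),r.x.round(2))
E
```

```text
A 0 [353. -68. 154.] err 0.0 [-0.52  0.    2.03 -0.    1.11  1.12]
A 20 [369. -69. 109.] err 0.0 [-0.63 -0.09  2.31  0.31  0.65  0.79]
A 30 [382. -70.  89.] err 0.0 [-0.69 -0.08  2.43  0.72  0.46  0.35]
A 40 [398. -72.  72.] err 0.0 [-0.75 -0.01  2.54  1.49  0.42 -0.46]
A 45 [407. -72.  65.] err 3.3 [-0.75  0.04  2.56  1.75  0.46 -0.73]
A 55 [428. -74.  53.] err 12.0 [-0.75  0.16  2.56  2.03  0.58 -1.04]
A 65 [450. -75.  44.] err 16.3 [-0.77  0.32  2.56  2.19  0.8  -1.27]
A 75 [473. -77.  40.] err 13.5 [-0.84  0.6   2.56  2.23  1.25 -1.54]
A2 0 [403. -72. 154.] err 0.0 [-0.46  0.12  1.91 -0.    1.12  1.18]
A2 20 [418. -73. 109.] err 0.0 [-0.55  0.03  2.19  0.27  0.63  0.9 ]
A2 30 [432. -74.  89.] err 0.0 [-0.59  0.04  2.31  0.68  0.41  0.48]
A2 40 [448. -75.  72.] err 0.0 [-0.63  0.1   2.41  1.55  0.35 -0.43]
A2 45 [457. -76.  65.] err 0.0 [-0.64  0.16  2.45  1.96  0.42 -0.84]
A2 55 [478. -77.  53.] err 0.0 [-0.66  0.3   2.51  2.36  0.7  -1.29]
A2 65 [500. -79.  44.] err 0.0 [-0.66  0.48  2.53  2.51  1.02 -1.48]
A2 75 [523. -81.  40.] err 0.0 [-0.64  0.66  2.5   2.57  1.32 -1.58]
B 0
[... 2019 characters left out ...]
14  2.42  0.5  -1.15]
D 65 [628. -88.  49.] err 0.0 [-0.47  0.58  2.16  2.62  0.77 -1.35]
D 75 [652. -90.  45.] err 0.0 [-0.46  0.71  2.13  2.7   1.03 -1.44]
E 0 [540. -82. 151.] err 0.0 [-0.36  0.42  1.51  0.    1.21  1.28]
E 20 [555. -83. 106.] err 0.0 [-0.41  0.33  1.82  0.18  0.67  1.11]
E 30 [568. -84.  86.] err 0.0 [-0.43  0.34  1.94  0.46  0.41  0.83]
E 40 [585. -85.  69.] err 0.0 [-0.45  0.37  2.04  1.31  0.25 -0.02]
E 45 [594. -86.  62.] err 0.0 [-0.45  0.41  2.08  1.89  0.28 -0.6 ]
E 55 [614. -87.  50.] err 0.0 [-0.46  0.5   2.12  2.45  0.51 -1.17]
E 65 [636. -89.  41.] err 0.0 [-0.46  0.61  2.13  2.63  0.78 -1.36]
E 75 [660. -90.  37.] err 0.0 [-0.45  0.74  2.1   2.71  1.03 -1.44]
```

Joints 4 and 5 sit at their limits (q4 = -1.23, q5 = 0.02) because I tilted on the wrong wrist branch. I lower the pitch first, move over to y≈-70, then tilt there, where q4 goes positive.

Emit:
play_rows --pt "-0.3 0 0.2 0.1 0.4 0.1 -1" --pt "-0.3 0 0.2 0.15 0.5 0.15 -1" --pt "-0.3 0 0.2 0.15 0.6 0.15 -1" --pt "-0.2 0 0.2 0.15 0.6 0.15 -1" --pt "0 0 0 0.15 0.6 0.15 -1" --pt "0 0 0 0.15 0.6 0.15 -1" --pt "0 0 0 0 0.6 0 -1" --pt "0 0 0 0 0 0 -1"

```text
time_s: 15.3
eef_pos: [411.0, -9.0, 125.5]
ee_rot: [0.092, 0.96, -0.051, 0.258]
force: [0.3, -0.1, -0.7]
grip_width: 0.132
```

```bash
python3 - <<'E'
from w import *
now(); wp('A',[-150,-45,175],15); print(sensors.sense()['joints'].round(2))
E
```

```text
ring cab [-125.7   23.3  211.4] tool pitch 30.3 yaw rel 0.012 t 15.3
A pos [411.   -9.  125.5] shift units [-1.19 -1.5  -0.14] turn [1.7  2.44 0.53] F [ 0.3 -0.1 -0.7] w 11.2 t 15.3
[-0.26 -0.07  2.31 -0.21  0.36  1.59]
```

Emit:
play_rows --pt "-0.2 0 0 0.2 0.3 0 -1" --pt "-0.2 -0.1 0 0.3 0.4 0.1 -1" --pt "-0.2 -0.2 0 0.3 0.4 0.1 -1" --pt "-0.2 -0.3 0 0.3 0.4 0.1 -1" --pt "-0.2 -0.3 0 0.3 0.4 0.1 -1" --pt "-0.2 -0.3 -0.1 0.3 0.4 0.1 -1" --pt "0 -0.3 0 0 0 0 -1" --pt "0 0 0 0 0 0 -1"

```text
time_s: 15.97
eef_pos: [361.3, -70.4, 119.9]
ee_rot: [0.006, 0.99, -0.039, 0.137]
force: [-0.0, 0.1, -1.5]
grip_width: 0.134
```

```bash
python3 - <<'E'
from w import *
now(); wp('A',[-150,-45,175],15); wp('A2',[-100,-45,172],30); wp('A2',[-100,-45,172],50); print(sensors.sense()['joints'].round(2))
E
```

```text
ring cab [-152.6  -47.3  176.8] tool pitch 15.8 yaw rel -0.007 t 15.9667
A pos [361.3 -70.4 119.9] shift units [ 0.05  0.03 -0.  ] turn [0.02 0.12 0.07] F [-0.   0.1 -1.5] w 11.4 t 15.9667
A2 pos [361.3 -70.4 119.9] shift units [ 1.76 -0.09 -0.84] turn [-0.17 -2.37  0.07] F [-0.   0.1 -1.5] w 11.4 t 15.9667
A2 pos [361.3 -70.4 119.9] shift units [ 2.65 -0.15 -1.61] turn [-0.42 -5.69  0.07] F [-0.   0.1 -1.5] w 11.4 t 15.9667
[-0.63 -0.09  2.25  0.21  0.76  0.89]
```

Emit:
play_rows --pt "0.35 -0.02 -0.17 -0.03 -0.47 0.01 -1" --pt "0.35 -0.02 -0.17 -0.03 -0.47 0.01 -1" --pt "0.35 -0.02 -0.17 -0.03 -0.47 0.01 -1" --pt "0.35 -0.02 -0.17 -0.03 -0.47 0.01 -1" --pt "0.35 -0.02 -0.17 -0.03 -0.47 0.01 -1" --pt "0 0 0 0 0 0 -1"

```text
time_s: 16.47
eef_pos: [430.8, -71.5, 84.4]
ee_rot: [0.007, 0.966, -0.035, 0.257]
force: [-0.3, 0.8, -2.1]
grip_width: 0.136
```

Emit:
play_rows --pt "0.09 0 -0.08 -0.02 -0.33 0 -1" --pt "0.09 0 -0.08 -0.02 -0.33 0 -1" --pt "0.09 0 -0.08 -0.02 -0.33 0 -1" --pt "0.09 0 -0.08 -0.02 -0.33 0 -1" --pt "0.09 0 -0.08 -0.02 -0.33 0 -1" --pt "0.09 0 -0.08 -0.02 -0.33 0 -1" --pt "0.09 0 -0.08 -0.02 -0.33 0 -1" --pt "0.09 0 -0.08 -0.02 -0.33 0 -1"

```text
time_s: 17.13
eef_pos: [459.2, -71.0, 62.0]
ee_rot: [0.009, 0.923, -0.032, 0.384]
force: [-0.3, -0.0, -1.9]
grip_width: 0.138
```

```bash
python3 - <<'E'
from w import *
now(); wp('A2',[-100,-45,172],50); print(sensors.sense()['joints'].round(2))
E
```

```text
ring cab [-98.8 -40.4 172.3] tool pitch 45.2 yaw rel -0.001 t 17.1333
A2 pos [459.2 -71.   62. ] shift units [ 0.2  -0.14 -0.17] turn [-0.12 -0.8  -0.06] F [-0.3 -0.  -1.9] w 11.7 t 17.1333
[-0.67  0.22  2.45  2.03  0.47 -0.95]
```

Emit:
play_rows --pt "0.05 -0.04 -0.04 -0.03 -0.2 -0.01 -1" --pt "0.05 -0.04 -0.04 -0.03 -0.2 -0.01 -1" --pt "0.05 -0.04 -0.04 -0.03 -0.2 -0.02 -1" --pt "0.05 -0.03 -0.05 -0.03 -0.2 -0.02 -1" --pt "0 0 0 0 0 0 -1"

```text
time_s: 17.55
eef_pos: [466.9, -76.6, 54.4]
ee_rot: [0.014, 0.906, -0.033, 0.421]
force: [0.5, -0.4, -1.4]
grip_width: 0.132
```

```bash
python3 - <<'E'
from w import *
import pickle
now(); wp('A2',[-100,-45,172],50);wp('B',[-35,-45,173],50);
c=cap('wrist','w7');pickle.dump(c,open('w7.pkl','wb'))
E
```

```text
ring cab [-100.   -45.3  170.9] tool pitch 49.9 yaw rel -0.003 t 17.55
A2 pos [466.9 -76.6  54.4] shift units [0.01 0.   0.02] turn [-0.03 -0.02 -0.01] F [ 0.5 -0.4 -1.4] w 11.2 t 17.55
B pos [466.9 -76.6  54.4] shift units [ 1.63 -0.12  0.05] turn [-0.03 -0.02 -0.01] F [ 0.5 -0.4 -1.4] w 11.2 t 17.55
```

View pics/w7.png

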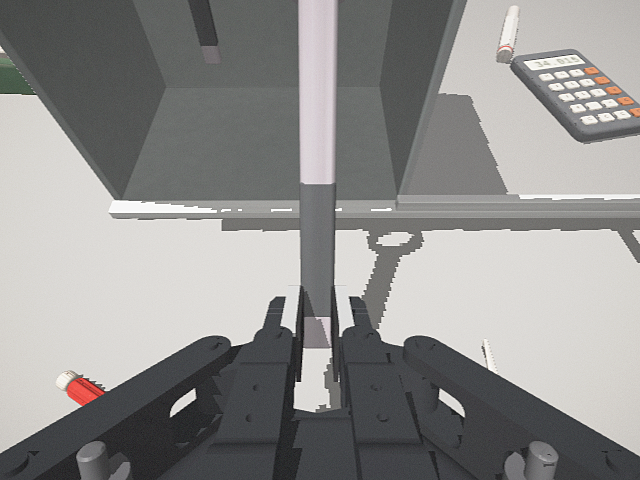

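Ring not in view; hung gauge's handle end at (208,50), walls clear. I check the frame against the walls and the hung gauge.

```bash
python3 - <<'E'
from w import *
import pickle
c=pickle.load(open('w7.pkl','rb')); C=(c['P']-O)@RC
x,y,z=C[...,0],C[...,1],C[...,2]
for n,m,a in(('back69',(abs(x-69)<8)&(abs(y)<95)&(z>20)&(z<160),0),('left105',(abs(y-105)<8)&(abs(x)<55)&(z>20)&(z<160),1),('right-105',(abs(y+105)<8)&(abs(x)<55)&(z>20)&(z<160),1),('hung y45',(x>20)&(x<60)&(abs(y-45)<25)&(z>20),1),('hung z',(x>20)&(x<60)&(abs(y-45)<25)&(z>20),2),('hung x',(x>20)&(x<60)&(abs(y-45)<25)&(z>20),0)):
    print(n,m.sum(),np.percentile(C[m][:,a],[5,50,95]).round(1))
T=np.array(c['tool_from_camera']); zz=c['z_map']; v,u=np.mgrid[0:480,0:640]
P=np.stack([(u-c['cx'])/c['fx']*zz,(v-c['cy'])/c['fy']*zz,zz,np.ones_like(zz)],-1)@T.T
for a in(20,50,80,105):
    m=(abs(P[...,2]+26)<8)&(abs(P[...,0]-a)<6)&(abs(P[...,1])<12)&(zz>0); print(a,np.median(P[m],axis=0)[:3].round(1))
E
```

```text
back69 12056 [67.9 69.1 70.3]
left105 12306 [104.2 104.9 105.6]
right-105 4912 [-105.4 -105.1 -104.8]
hung y45 1226 [37.8 43.8 50.7]
hung z 1226 [49.2 73.6 93.1]
hung x 1226 [42.3 43.6 46.7]
20 [ 20.1  -0.  -27.1]
50 [ 50.1   0.  -26.8]
80 [ 80.3   0.  -26.2]
105 [105.1   0.  -26. ]
```

Frame agrees with the walls to within 1 mm. Going in under the header, then up behind it.

Emit:
play_rows --pt "0.25 -0.02 0 0 0 0 -1" --pt "0.35 -0.02 0.02 0 0 0 -1" --pt "0.35 -0.03 0.02 0 0 0 -1" --pt "0.35 -0.03 0.01 0 0 0 -1" --pt "0.3 -0.02 0 0 0 0 -1" --pt "0 0 0 0 0 0 -1" --pt "0 0 0 0 0 0 -1"

```text
time_s: 18.18
eef_pos: [531.2, -82.0, 57.2]
ee_rot: [0.015, 0.906, -0.032, 0.422]
force: [-1.0, -1.0, -2.4]
grip_width: 0.131
```

```bash
python3 - <<'E'
from w import *
now(); wp('B1',[-35,-45,216],50);wp('C',[0,-45,220],50)
E
```

```text
ring cab [-35.6 -45.8 173.7] tool pitch 49.9 yaw rel 0.0 t 18.1833
B1 pos [531.2 -82.   57.2] shift units [0.02 0.02 1.05] turn [-0.   -0.01 -0.  ] F [-1.  -1.  -2.4] w 11.1 t 18.1833
C pos [531.2 -82.   57.2] shift units [ 0.89 -0.04  1.15] turn [-0.   -0.01 -0.  ] F [-1.  -1.  -2.4] w 11.1 t 18.1833
```

Emit:
play_rows --pt "0 0 0.25 0 0 0 -1" --pt "0 0 0.4 0 0 0 -1" --pt "0 0 0.4 0 0 0 -1" --pt "0.15 0 0 0 0 0 -1" --pt "0.3 -0.01 0.05 0 0 0 -1" --pt "0.3 -0.02 0.05 0 0 0 -1" --pt "0.13 0 0 0 0 0 -1" --pt "0 0 0 0 0 0 -1"

```text
time_s: 18.85
eef_pos: [566.8, -83.8, 102.3]
ee_rot: [0.015, 0.906, -0.033, 0.422]
force: [-1.1, -0.1, -1.3]
grip_width: 0.133
```

```bash
python3 - <<'E'
from w import *
now(); wp('C',[0,-45,220],50);wp('D',[30,-45,180],50);print(sensors.sense()['joints'].round(2))
E
```

```text
ring cab [  0.  -45.1 218.8] tool pitch 49.9 yaw rel -0.0 t 18.85
C pos [566.8 -83.8 102.3] shift units [0.   0.   0.03] turn [ 0.   -0.01  0.01] F [-1.1 -0.1 -1.3] w 11.3 t 18.85
D pos [566.8 -83.8 102.3] shift units [ 0.75 -0.05 -0.97] turn [ 0.   -0.01  0.01] F [-1.1 -0.1 -1.3] w 11.3 t 18.85
[-0.52  0.31  2.18  2.02  0.37 -0.77]
```

Emit:
play_rows --pt "0.12 -0.01 -0.14 0 0 0 -1" --pt "0.12 -0.01 -0.16 0 0 0 -1" --pt "0.13 -0.01 -0.16 0 0 0 -1" --pt "0 0 0 0 0 0 -1"

```text
time_s: 19.18
eef_pos: [580.7, -85.0, 82.7]
ee_rot: [0.015, 0.906, -0.033, 0.421]
force: [-0.4, -0.5, -1.5]
grip_width: 0.134
```

Emit:
play_rows --pt "0.12 -0.01 -0.16 0 0 0 -1" --pt "0.12 -0.01 -0.16 0 0 0 -1" --pt "0.13 0 -0.16 0 0 0 -1" --pt "0 0 0 0 0 0 -1" --pt "0 0 0 0 0 0 -1"

```text
time_s: 19.6
eef_pos: [595.5, -85.8, 64.8]
ee_rot: [0.015, 0.906, -0.033, 0.421]
force: [-0.4, -0.1, -1.0]
grip_width: 0.132
```

```bash
python3 - <<'E'
from w import *
now(); wp('D',[30,-45,180],50);wp('E',[35,-45,175],50);wp('F',[35,-45,172],65)
c=cap('side'); cv2.imwrite('pics/s1.png',cv2.resize(c['pixels'][150:300,260:420],(640,600),interpolation=cv2.INTER_CUBIC)[:,:,::-1])
E
```

```text
ring cab [ 28.9 -45.1 181.3] tool pitch 49.9 yaw rel -0.001 t 19.6
D pos [595.5 -85.8  64.8] shift units [ 0.03 -0.   -0.04] turn [-0.   -0.02  0.01] F [-0.4 -0.1 -1. ] w 11.2 t 19.6
E pos [595.5 -85.8  64.8] shift units [ 0.16 -0.01 -0.16] turn [-0.   -0.02  0.01] F [-0.4 -0.1 -1. ] w 11.2 t 19.6
F pos [595.5 -85.8  64.8] shift units [ 0.97 -0.07 -0.59] turn [-0.18 -2.51  0.01] F [-0.4 -0.1 -1. ] w 11.2 t 19.6
```

Emit:
play_rows --pt "0.16 -0.01 -0.09 -0.03 -0.41 0 -1" --pt "0.16 -0.01 -0.09 -0.03 -0.42 0 -1" --pt "0.16 -0.01 -0.09 -0.03 -0.42 0 -1" --pt "0.16 -0.01 -0.09 -0.03 -0.42 0 -1" --pt "0.16 -0.01 -0.09 -0.03 -0.42 0 -1" --pt "0.16 -0.01 -0.09 -0.03 -0.42 0 -1" --pt "0 0 0 0 0 0 -1" --pt "0 0 0 0 0 0 -1"

```text
time_s: 20.32
eef_pos: [634.2, -88.3, 43.3]
ee_rot: [0.019, 0.843, -0.031, 0.536]
force: [-0.0, -0.5, -1.6]
grip_width: 0.133
```

```bash
python3 - <<'E'
from w import *
now(); wp('F',[35,-45,172],65); wp('G',[35,-45,171],72);print(sensors.sense()['joints'].round(2))
E
```

```text
ring cab [ 34.9 -44.9 174.1] tool pitch 64.9 yaw rel -0.003 t 20.3167
F pos [634.2 -88.3  43.3] shift units [ 0.01 -0.01 -0.05] turn [-0.01 -0.01  0.01] F [-0.  -0.5 -1.6] w 11.3 t 20.3167
G pos [634.2 -88.3  43.3] shift units [ 0.41 -0.04 -0.17] turn [-0.09 -1.18  0.01] F [-0.  -0.5 -1.6] w 11.3 t 20.3167
[-0.48  0.66  2.12  2.62  0.81 -1.38]
```

View pics/s1.png

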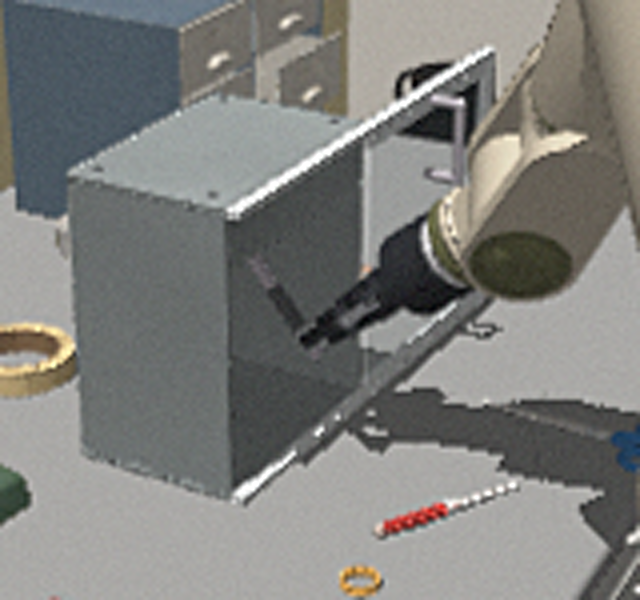

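The side view shows the gauge tilted up inside at (275,290), with the arm clear of the cabinet. I steepen a bit more, then lower onto the wire and check the force.

Emit:
play_rows --pt "0.1 -0.01 -0.03 -0.02 -0.25 0 -1" --pt "0.1 -0.01 -0.03 -0.02 -0.25 0 -1" --pt "0.1 -0.01 -0.03 -0.02 -0.25 0 -1" --pt "0.05 0 -0.02 0 -0.15 0 -1" --pt "0 0 -0.05 0 0 0 -1" --pt "0 0 -0.05 0 0 0 -1" --pt "0 0 0 0 0 0 -1"

```text
time_s: 20.9
eef_pos: [648.2, -88.5, 35.7]
ee_rot: [0.02, 0.817, -0.029, 0.576]
force: [-2.1, 6.0, -2.1]
grip_width: 0.134
```

```bash
python3 - <<'E'
from w import *
now(); s=sensors.sense(); print(s['force'],s['wrist_torque'])
E
```

```text
ring cab [ 36.4 -44.  169.6] tool pitch 70.4 yaw rel -0.002 t 20.9
[-2.14388926  6.04155188 -2.08831147] [0.28510239 0.62023593 0.28090018]
```

Emit:
play_rows --pt "0 0 0 0 0 0 -1"

```text
time_s: 20.98
eef_pos: [648.2, -88.5, 35.8]
ee_rot: [0.02, 0.817, -0.029, 0.576]
force: [-0.6, 6.3, -1.0]
grip_width: 0.136
```

Emit:
play_rows --pt "0 0.08 0 0 0 0 -1" --pt "0 0 0 0 0 0 -1"

```text
time_s: 21.15
eef_pos: [648.7, -86.0, 36.2]
ee_rot: [0.021, 0.816, -0.03, 0.577]
force: [0.6, -0.3, -1.4]
grip_width: 0.139
```

```bash
python3 - <<'E'
from kin import *
now(); s=sensors.sense(); print(s['force'],s['wrist_torque'],s['joints'].round(2))
c=cap('wrist'); C=(c['P']-O)@RC; T=np.array(c['tool_from_camera']); zz=c['z_map']; v,u=np.mgrid[0:480,0:640]
P=np.stack([(u-c['cx'])/c['fx']*zz,(v-c['cy'])/c['fy']*zz,zz,np.ones_like(zz)],-1)@T.T
for a in(20,50,80,105):
    m=(abs(P[...,2]+26)<8)&(abs(P[...,0]-a)<6)&(abs(P[...,1])<14)&(zz>0); print(a,np.median(P[m],axis=0)[:3].round(1) if m.any() else None)
# gripper own extents in tool frame
g=(P[...,2]<-30)&(P[...,2]>-140)&(abs(P[...,1])<120)&(abs(P[...,0])<45)&(zz>0)&(v>285)
for z0 in range(-140,-30,20):
    k=g&(P[...,2]>=z0)&(P[...,2]<z0+20); 
    if k.any(): print(z0,np.percentile(P[k][:,1],[0.5,99.5]).round(),np.percentile(P[k][:,0],[1,99]).round())
cv2.imwrite('pics/w8.png',c['pixels'][:,:,::-1])
E
```

```text
ring cab [ 36.5 -41.5 170.1] tool pitch 70.5 yaw rel -0.002 t 21.15
[ 0.63927982 -0.28275376 -1.38189799] [ 0.05267641  0.62168739 -0.02847337] [-0.47  0.75  2.1   2.68  0.97 -1.44]
20 [ 20.1   0.  -26.9]
50 [ 50.1   0.  -26.6]
80 [ 80.1   0.  -26.3]
105 [105.1   0.4 -26.2]
-140 [-19.  19.] [20. 22.]
-120 [-60.  65.] [ 5. 31.]
-100 [-53.  69.] [-9. 41.]
-80 [-42.  65.] [-7. 32.]
-60 [-19.  65.] [-12.  24.]
-40 [-120.   65.] [-45.  15.]
```

Sideways force is gone after the 3 mm shift: the gripper's knuckles had touched the right wall. The gauge is still straight in the grip, so I nudge down and release with a small opening.

Emit:
play_rows --pt "0 0.04 -0.03 0 0 0 -1" --pt "0 0 -0.03 0 0 0 -1" --pt "0 0 0 0 0 0 -1" --pt "0 0 0 0 0 0 -1"

```text
time_s: 21.53
eef_pos: [649.9, -85.5, 35.0]
ee_rot: [0.021, 0.815, -0.03, 0.579]
force: [3.1, -1.5, 5.3]
grip_width: 0.136
```

Emit:
play_rows --pt "0 0 0 0 0 0 -0.6" --pt "0 0 0 0 0 0 -0.45" --pt "0 0 0 0 0 0 -0.4" --pt "0 0 0 0 0 0 -0.4"

```text
time_s: 21.87
eef_pos: [648.4, -84.7, 32.5]
ee_rot: [0.021, 0.817, -0.03, 0.576]
force: [-0.7, -0.6, 0.9]
grip_width: 0.304
```

Hook carried it (5 N up), and it is now released. I retract along the tool axis.

Emit:
play_rows --pt "-0.2 0.01 0.07 0 0 0 -0.4" --pt "-0.3 0.02 0.1 0 0 0 -0.4" --pt "-0.4 0.03 0.12 0 0 0 -0.4" --pt "-0.5 0.03 0.15 0 0 0 -0.4" --pt "-0.5 0.03 0.15 0 0 0 -0.4" --pt "-0.6 0.03 0.15 0 0 0 -0.4" --pt "-0.6 0.03 0.1 0 0.2 0 -0.4" --pt "-0.5 0.03 0.1 0 0.2 0 -0.4"

```text
time_s: 22.53
eef_pos: [502.6, -75.6, 70.4]
ee_rot: [0.021, 0.829, -0.03, 0.558]
force: [1.2, 0.1, 0.2]
grip_width: 0.301
```

```bash
python3 - <<'E'
from w import *
now(); s=sensors.sense(); print(s['force'],s['joints'].round(2))
c=cap('wrist','w9'); C=(c['P']-O)@RC
x,y,z=C[...,0],C[...,1],C[...,2]
for n,y0 in(('hung',45),('loose',-45)):
    m=(x>0)&(x<62)&(abs(y-y0)<25)&(z>12)&(z<240); p=C[m]; print(n,m.sum())
    for z0 in range(12,210,20):
        k=p[(p[:,2]>z0)&(p[:,2]<z0+20)]
        if len(k)>5: print(z0,np.percentile(k,[3,50,97],axis=0).round(0)[:,:2].tolist())
E
```

```text
ring cab [-104.1  -41.4  203. ] tool pitch 67.9 yaw rel 0.002 t 22.5333
[1.19522055 0.0819785  0.15366098] [-0.7   0.56  2.51  2.49  1.12 -1.52]
hung 3227
32 [[42.0, 38.0], [44.0, 44.0], [47.0, 51.0]]
52 [[42.0, 38.0], [44.0, 44.0], [48.0, 51.0]]
72 [[42.0, 38.0], [44.0, 44.0], [48.0, 51.0]]
92 [[42.0, 38.0], [44.0, 44.0], [48.0, 51.0]]
112 [[42.0, 38.0], [44.0, 44.0], [48.0, 51.0]]
132 [[42.0, 38.0], [44.0, 44.0], [47.0, 51.0]]
152 [[42.0, 26.0], [44.0, 47.0], [49.0, 63.0]]
172 [[42.0, 26.0], [44.0, 57.0], [50.0, 63.0]]
loose 3574
12 [[33.0, -56.0], [34.0, -49.0], [36.0, -43.0]]
32 [[33.0, -55.0], [35.0, -49.0], [37.0, -42.0]]
52 [[34.0, -55.0], [36.0, -48.0], [38.0, -41.0]]
72 [[35.0, -54.0], [36.0, -47.0], [38.0, -40.0]]
92 [[36.0, -52.0], [37.0, -46.0], [39.0, -39.0]]
112 [[37.0, -52.0], [38.0, -45.0], [41.0, -38.0]]
132 [[37.0, -51.0], [39.0, -44.0], [41.0, -37.0]]
152 [[37.0, -61.0], [40.0, -44.0], [45.0, -24.0]]
172 [[38.0, -61.0], [41.0, -30.0], [45.0, -24.0]]
```

View pics/w9.png

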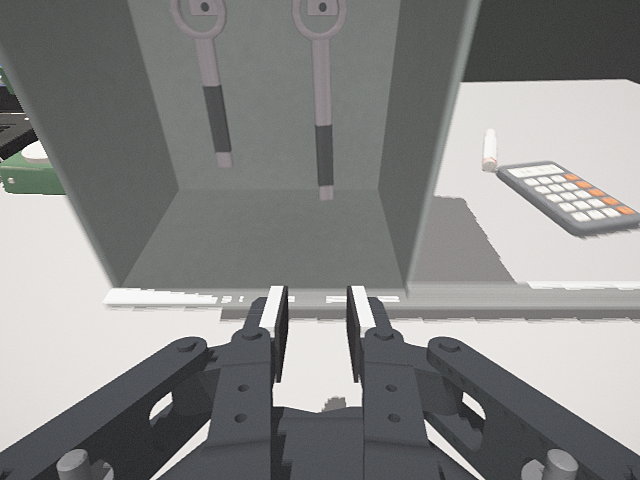

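Both gauges hang by their rings (loose one at (320,12)–(326,195)), plumb and settling. Next I untilt the tool while backing out, to close the door.

Emit:
play_rows --pt "-0.3 0 0.2 0 0.5 0 -1" --pt "-0.3 0 0.2 0 0.5 0 -1" --pt "-0.2 0 0.2 0 0.5 0 -1" --pt "-0.2 0 0.2 0 0.5 0 -1" --pt "-0.2 0 0.2 0 0.5 0 -1" --pt "-0.2 0 0.2 0 0.5 0 -1" --pt "-0.1 0 0.2 0 0.5 0 -1" --pt "0 0 0.2 0 0.5 0 -1"

```text
time_s: 23.25
eef_pos: [446.8, -73.5, 127.7]
ee_rot: [0.022, 0.919, -0.024, 0.393]
force: [-0.0, -0.5, -0.4]
grip_width: 0.001
```

Emit:
play_rows --pt "0 0 0.2 0 0.5 0 -1" --pt "0 0 0.2 0 0.5 0 -1" --pt "0 -0.1 0.2 0 0.5 0 -1" --pt "0 -0.2 0.2 0 0.5 0 -1" --pt "0 -0.2 0.2 0 0.5 0 -1" --pt "0 -0.2 0.2 0 0.5 0 -1" --pt "0 -0.2 0.2 0 0.5 0 -1" --pt "0 -0.2 0.2 0 0.5 0 -1"

```text
time_s: 23.92
eef_pos: [447.6, -112.6, 181.3]
ee_rot: [0.019, 0.975, -0.018, 0.223]
force: [-0.4, 0.9, -0.7]
grip_width: 0.002
```

```bash
python3 - <<'E'
from w import *
now(); resid([430,-200,212],pitch(PSI,0)); print(sensors.sense()['joints'].round(2))
E
```

```text
ring cab [-75.4 -76.8 258.8] tool pitch 25.8 yaw rel 0.043 t 23.9167
pos [ 447.6 -112.6  181.3] shift units [-0.44 -2.19  0.77] turn [ 0.52  4.27 -0.34] F [-0.4  0.9 -0.7] w 0.2 t 23.9167
[-0.64 -0.04  2.07  0.33  0.75  0.76]
```

Emit:
play_rows --pt "-0.1 -0.4 0.1 0.06 0.53 -0.04 -1" --pt "-0.1 -0.5 0.1 0.06 0.53 -0.04 -1" --pt "-0.1 -0.6 0.1 0.06 0.53 -0.04 -1" --pt "-0.1 -0.6 0.1 0.06 0.53 -0.04 -1" --pt "0 -0.6 0.1 0.06 0.53 -0.04 -1" --pt "0 -0.6 0.1 0.06 0.53 -0.04 -1" --pt "0 -0.6 0.1 0.06 0.53 -0.04 -1" --pt "0 -0.6 0.1 0.06 0.53 -0.04 -1"

```text
time_s: 24.58
eef_pos: [431.8, -293.2, 213.0]
ee_rot: [0.001, 0.999, -0.035, 0.002]
force: [-0.2, 0.5, 0.7]
grip_width: -0.002
```

```bash
python3 - <<'E'
from w import *
resid([430,-295,208],pitch(PSI,0));resid([505,-295,208],pitch(PSI,0))
c=cap('wrist'); C=(c['P']-O)@RC; x,y,z=C[...,0],C[...,1],C[...,2]
m=(x>-128)&(x<-104)&(y<-150)&(y>-290)&(z>225)&(z<253); print('handle',m.sum(),np.percentile(C[m],[5,50,95],axis=0).round(),np.median(c['P'][m],axis=0).round())
E
```

```text
pos [ 431.8 -293.2  213. ] shift units [-0.04 -0.05 -0.13] turn [ 0.02  0.04 -0.02] F [-0.2  0.5  0.7] w -0.2 t 24.5833
pos [ 431.8 -293.2  213. ] shift units [ 1.83 -0.05 -0.13] turn [ 0.02  0.04 -0.02] F [-0.2  0.5  0.7] w -0.2 t 24.5833
handle 736 [[-120. -220.  227.]
 [-116. -220.  244.]
 [-107. -217.  253.]] [ 509. -255.  244.]
```

Emit:
play_rows --pt "0.45 0 -0.05 0 0 0 -1" --pt "0.5 0 -0.05 0 0 0 -1" --pt "0.5 0 -0.05 0 0 0 -1" --pt "0.35 0 0 0 0 0 -1" --pt "0 0.3 0 0 0 0 -1" --pt "0.02 0.4 0 0 0 0 -1" --pt "0.03 0.4 0 0 0 0 -1" --pt "0.03 0.4 0 0 0 0 -1"

```text
time_s: 25.3
eef_pos: [507.0, -230.6, 207.2]
ee_rot: [0.002, 0.999, -0.035, 0.004]
force: [-0.3, -2.8, -0.8]
grip_width: -0.002
```

Emit:
play_rows --pt "0.03 0.4 0 0 0 0 -1" --pt "0.03 0.4 0 0 0 0 -1" --pt "0.03 0.4 0 0 0 0 -1" --pt "0.03 0.4 0 0 0 0 -1" --pt "0.03 0.4 0 0 0 0 -1" --pt "0.03 0.4 0 0 0 0 -1" --pt "0.03 0.4 0 0 0 0 -1" --pt "0.03 0.4 0 0 0 0 -1"

```text
time_s: 25.97
eef_pos: [516.3, -102.5, 207.4]
ee_rot: [0.002, 0.999, -0.034, 0.004]
force: [-0.8, -2.7, -0.5]
grip_width: -0.005
```

```bash
cat > d.py <<'E'
from w import *
s=sensors.sense(); print('TCP cab',(RC.T@(s['eef_pos']-O)).round(1),s['force'].round(1),s['time_s'])
c=cap('wrist'); C=(c['P']-O)@RC; x,y,z=C[...,0],C[...,1],C[...,2]
m=(x>-128)&(x<-104)&(y<60)&(y>-290)&(z>225)&(z<253); print('handle',m.sum(),np.percentile(C[m],[5,50,95],axis=0).round())
E
python3 d.py
```

```text
TCP cab [-119.4  -67.   207.4] [-0.8 -2.7 -0.5] 25.9667
handle 1465 [[-113.  -78.  234.]
 [-111.  -65.  245.]
 [-108.  -52.  252.]]
```

Emit:
play_rows --pt "0.03 0.3 0 0 0 0 -1" --pt "0.03 0.3 0 0 0 0 -1" --pt "0.02 0.25 0 0 0 0 -1" --pt "0.01 0.15 0 0 0 0 -1" --pt "0 0.08 0 0 0 0 -1" --pt "0 0.05 0 0 0 0 -1" --pt "0 0 0 0 0 0 -1"

```text
time_s: 26.6
eef_pos: [521.1, -59.0, 207.2]
ee_rot: [0.002, 0.999, -0.034, 0.004]
force: [1.1, -0.6, 0.5]
grip_width: 0.003
```

```bash
python3 d.py
```

```text
TCP cab [-117.8  -23.2  207.2] [ 1.1 -0.6  0.5] 26.6
handle 1467 [[-113.  -35.  235.]
 [-110.  -21.  245.]
 [-106.   -8.  252.]]
```

Emit:
play_rows --pt "0 0.1 0 0 0 0 -1" --pt "0 0.06 0 0 0 0 -1" --pt "0 0 0 0 0 0 -1" --pt "0 0 0 0 0 0 -1"

```text
time_s: 26.98
eef_pos: [521.2, -54.7, 207.2]
ee_rot: [0.004, 0.999, -0.035, 0.004]
force: [0.9, -10.9, -0.8]
grip_width: 0.0
```

Emit:
play_rows --pt "0 0.05 0 0 0 0 -1" --pt "0 0 0 0 0 0 -1" --pt "0 0 0 0 0 0 -1"

```text
time_s: 27.23
eef_pos: [521.2, -54.5, 207.2]
ee_rot: [0.005, 0.999, -0.035, 0.004]
force: [0.6, -20.6, -1.8]
grip_width: -0.003
```

At the stop (20 N). I back off and verify.

Emit:
play_rows --pt "0 -0.2 0 0 0 0 -1" --pt "0 -0.4 0 0 0 0 -1" --pt "-0.2 -0.2 0.3 0 0 0 -1" --pt "-0.8 0 0.5 0 0 0 -1" --pt "-0.9 0 0.3 0 0 0 -1" --pt "-0.9 0 0 0 -0.5 0 -1" --pt "-0.5 0 0 0 -0.6 0 -1" --pt "0 0 0 0 -0.6 0 -1"

```text
time_s: 27.9
eef_pos: [386.4, -82.1, 252.1]
ee_rot: [-0.001, 0.995, -0.035, 0.095]
force: [0.4, -0.9, 0.3]
grip_width: 0.0
```

Emit:
play_rows --pt "0 0 -0.2 0 -0.6 0 -1" --pt "0 0 -0.2 0 -0.6 0 -1" --pt "0 0 -0.2 0 -0.6 0 -1" --pt "0 0 -0.2 0 -0.6 0 -1" --pt "0 0 -0.2 0 -0.6 0 -1" --pt "0 0 -0.2 0 -0.6 0 -1" --pt "0 0 -0.2 0 -0.6 0 -1" --pt "0 0 0 0 0 0 -1"

```text
time_s: 28.57
eef_pos: [387.5, -81.8, 193.6]
ee_rot: [-0.01, 0.951, -0.034, 0.308]
force: [0.1, -0.3, -0.4]
grip_width: 0.001
```

```bash
python3 - <<'E'
from w import *
now(); c=cap('wrist','w10'); C=(c['P']-O)@RC; x,y,z=C[...,0],C[...,1],C[...,2]
m=(x>-124)&(x<-104)&(abs(y)<60)&(z>175)&(z<253); print('handle',m.sum(),np.percentile(C[m],[5,50,95],axis=0).round())
for n,y0 in(('hung',45),('loose',-45)):
    m=(x>0)&(x<62)&(abs(y-y0)<25)&(z>12)&(z<240); p=C[m]; print(n,m.sum())
    for z0 in range(12,210,40):
        k=p[(p[:,2]>z0)&(p[:,2]<z0+20)]
        if len(k)>5: print(z0,np.median(k,axis=0).round(1))
E
```

```text
ring cab [-152.7  -58.5  289.4] tool pitch 35.8 yaw rel -0.016 t 28.5667
handle 1872 [[-121.   -5.  183.]
 [-120.   -2.  220.]
 [-116.    3.  245.]]
hung 0
loose 0
```

Door handle sits at cabinet y≈-1, so it is shut. I check numerically whether depth passes through the door and which pixels the gauges should cover.

```bash
python3 - <<'E'
from w import *
c=cap('wrist'); C=(c['P']-O)@RC; x,y,z=C[...,0],C[...,1],C[...,2]
m=(abs(y)<95)&(z>15)&(z<200)&(x>-90)&(x<75); print(m.sum(),np.histogram(x[m],8))
inv=np.linalg.inv(c['T'])
for n,y0 in(('hung',44),('loose',-46)):
    for zz in(14,35,60,90,120,150):
        p=inv@np.append(O+RC@np.array([40,y0,zz]),1); u,v=c['fx']*p[0]/p[2]+c['cx'],c['fy']*p[1]/p[2]+c['cy']
        print(n,zz,round(u),round(v),[c['pixels'][int(v),int(u)+d].tolist() for d in(-25,0,25)] if 0<=v<480 and 30<u<610 else '')
E
```

```text
31164 (array([    7,    28,   311,  2697, 13691, 12620,  1767,    43]), array([-89.95596819, -89.23262937, -88.50929055, -87.78595173,
       -87.06261291, -86.33927409, -85.61593528, -84.89259646,
       -84.16925764]))
hung 14 246 90 [[102, 105, 103], [99, 99, 99], [113, 112, 111]]
hung 35 242 77 [[105, 107, 108], [179, 171, 174], [108, 110, 106]]
hung 60 237 60 [[95, 94, 93], [235, 226, 231], [94, 93, 93]]
hung 90 229 37 [[90, 89, 88], [73, 73, 74], [92, 93, 91]]
hung 120 221 11 [[92, 94, 93], [95, 95, 94], [89, 95, 95]]
hung 150 211 -20 
loose 14 317 88 [[101, 103, 103], [108, 110, 108], [106, 104, 105]]
loose 35 316 75 [[102, 103, 105], [64, 67, 65], [104, 103, 105]]
loose 60 315 58 [[91, 94, 90], [73, 76, 76], [94, 95, 94]]
loose 90 314 35 [[91, 91, 89], [101, 98, 99], [92, 92, 94]]
loose 120 313 8 [[90, 92, 95], [96, 98, 95], [92, 90, 90]]
loose 150 311 -23
```

The clear door reads at its plane. Through it, both handles show their sleeves where plumb hanging gauges should be. Handing in.

```bash
python3 -c "
from rig import order,sensors
print(order.finish_job()); print(sensors.sense()['time_s'])"
```

```text
the job is handed in; nothing more can be done
None
the job is handed in; nothing more can be done
```

The loose gauge now hangs by its ring on the free (right) hook, the door is shut, and the job was handed in at about 29 s. No verdict was reported.

**What I did:** I pushed the door open to its stop and gripped the gauge by its handle. I brought it in under the header tilted, threaded the ring over the hook tip and lowered it until the hook took its weight (about 5 N up). Then I released it and pushed the door shut against its stop (20 N).

**Last checks:**
- **Door:** the handle was within about 2 mm of the cabinet's middle after closing, so the door is shut.
- **Loose gauge:** before the door was closed, the camera showed it hanging on the hook, about 2–3° off plumb and still settling.
- **Second gauge:** it was plumb on its own hook in the same view.
- **After closing:** depth readings stop at the clear door, so I only checked picture colours. Both handles showed where hanging gauges should be.
- **Bystanders:** I did not re-measure them at the end. I felt no contact with any of them.

**What went wrong or disagreed on the way:**
- The fingertips end about 20 mm or more short of the reported tool point, so my first two grasps closed on air.
- The wrist ran into its joint limits once, and I had to re-tilt the tool another way.
- The gripper touched the cabinet's right wall with about 6 N until I shifted it 3 mm.

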